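# Refit the access cover of an instrument base and lock it with its pin

### The job

Close the green instrument base with its metal access cover: tilt the cover and hook its plain edge under the base's lip, push it back against the spring there, lower the edge with the hole behind the two steel stops, and press it down flat. Then lock it with the red-headed pin from its stand, pushed through the cover into the base until its flange rests on the cover, and let go. Leave the notepad, the screwdriver and the plug gauges where they are.

Things in the scene. Friction and masses are not known exactly. Their poses are not given: they have to be found in the camera images.
- base: Fixed green instrument base, 172 (x) x 112 (y) x 60 mm, with an open bay (circuit board inside). Origin: on the bench under the middle of the cover's seat; x points from pin hole to lip, z up. The seat is a flat frame at z = 40 mm. Side cheeks (x = -51 to 55, z = 40 to 48 mm) stand at y = +-45 mm, leaving the cover 3 mm a side. A solid wall stands under the lip at x = 71 mm.
- base_lip (a point): Middle of the lower front edge of the aluminium lip, at x = 56, y = 0, z = 49 mm of the base. The lip overhangs the seat from there to the wall over the full width, with a 9 mm gap beneath it; nothing on the base is higher than 60 mm.
- spring_bar (a joint): Travel (m) in the base's +x of the brass spring bar under the lip (y within 26 mm of the middle). Free, it reads 0 with its face at x = 60 mm; it yields with 1.3 N at first and 0.65 N more per mm, up to 9.5 mm. About 0.007 with the cover seated; 0.008 or more is needed while the cover goes down.
- base_stops (a point): Point midway between the two steel stops, at x = -63, y = 0, z = 52 mm of the base: level with their tops and upright inner faces. They span y = 15 to 41 mm on either side and x = -75 to -63 mm. The 130 mm cover goes down behind them only while pushed 1 mm or more past its final place against the spring; the spring bar goes solid 2.5 mm past it, so push until it is felt to be solid.
- base_pin_hole (a point): Mouth of the base's upright pin hole, diameter 11 mm, in the seat at x = -48, y = 0, z = 40 mm of the base; it goes down 34 mm.
- cover: Loose aluminium cover, 130 (x) x 84 (y) x 4 mm, 0.14 to 0.28 kg, flat on the bench. Origin: centre of underside, z up, x to the plain (slotted) edge for the lip. Black grip rib on it: 12 mm thick (x), 48 mm long (y), centred at x = -2 mm, top at z = 38 mm. Seated, it is at x = 2, z = 40 mm of the base, against the stops; it may hang on them until pressed between rib and hole with 5 to 12 N.
- cover_hook_edge (a point): Middle of the lower edge of the cover that goes under the lip (x = 65, y = 0, z = 0 mm in the cover).
- cover_near_edge (a point): Middle of the lower edge at the cover's hole end (x = -65, y = 0, z = 0 mm in the cover).
- cover_hole (a point): Centre of the cover's 11 mm pin hole at its top face (x = -50, y = 0, z = 4 mm in the cover).
- lock_pin: Loose steel lock pin, 66 mm tall, 40 g, standing upright in the stand. Origin: centre of its lower tip, z up along the pin. Shank diameter 8 mm, 34 mm long with a tapered tip; flange diameter 22 mm from z = 34 to 38 mm; red round head diameter 18 mm from z = 38 to 66 mm, to be gripped. Fully in, its tip is 10 mm above the bench.
- pin_stand: Fixed grey block 46 x 46 x 40 mm with an upright through hole of 12 mm, where the pin stands at the start. Origin: centre of its underside.
- notepad: Blue notepad, 105 x 74 x 11 mm, a bystander. Origin: centre of its underside.
- screwdriver: Screwdriver with red handle, 188 mm long, 22 mm wide, a bystander. Origin: centre of its underside.
- plug_gauge_0: Black-handled plug gauge, 112 mm long, 27 mm wide, the nearer of two lying right of the cover (the other is fixed), a bystander. Origin: centre of its underside.
Mind the look-alikes: they are no part of the job. What is meant by the lock_pin is not blue or orange, and is the smaller of those in its own colour.

How it is judged (in metres and radians):
On the way, in this order (a step that is already met when the one before it is completed fails the run):
1. the cover's plain edge is under the lip while its hole edge is still raised (the cover tilted) (x of cover_hook_edge in the frame of base between 0.058 and 0.0725 m and y of cover_hook_edge in the frame of base between -0.02 and 0.02 m and z of cover_hook_edge in the frame of base below 0.048 m and z of cover_near_edge in the frame of base above 0.05 m), for 0.1 s.
2. the cover lies flat on its seat, hooked under the lip and behind the stops (x of cover_hook_edge in the frame of base between 0.0605 and 0.0715 m and y of cover_hook_edge in the frame of base between -0.006 and 0.006 m and z of cover_hook_edge in the frame of base between 0.038 and 0.0425 m and z of cover_near_edge in the frame of base between 0.038 and 0.0425 m and angle between the z axis of cover and the z axis of base, either way round below 0.03 rad), for 0.2 s.
3. the lock pin is through the cover and the base (horizontal distance between lock_pin and base_pin_hole below 0.005 m and z of lock_pin in the frame of base below 0.014 m and angle between lock_pin's own z axis and vertical below 0.15 rad), for 0.2 s.
At the end, for the whole second after the job is handed in: Cover flat in the base (both end edges within 2.5 mm of the seat, within 1.7 deg), hook edge 4.5 mm or more under the lip, within 6 mm of the middle line; pin upright (8 deg) through both holes (within 5 mm of the axis), tip at most 14 mm above the bench; both at rest (all of step 2 and all of step 3 and linear speed of each of cover, lock_pin below 0.02 m/s); the robot touches nothing.
It fails at once if a bystander (notepad, screwdriver, plug gauge) is shifted by more than 20 mm (distance of any of notepad, screwdriver, plug_gauge_0 from where it was at the start of the episode above 0.02 m).
It also fails if it takes over 64 s, if anything falls off the work surface, if the arm or the gripper's body presses on something with over 40 N, if the wrist force passes 120 N, or if a joint passes its speed limit or range.

### The arm

A 6-joint arm with a two-finger parallel gripper is mounted at the origin on a cart in front of the work surface, level with it; the furniture and walls round the work are solid. World frame = base frame: x ahead of the robot, y to its left, z up, the work surface at z = 0. Lengths are in m, angles in degrees, forces in N, time in s.
With the tool pointing down it reaches from about 0.3 to 0.75 m from the base axis. Payload 8.5 kg.
Tool frame: the origin (TCP) lies midway between the tips of the shut fingers; the grasp point (between the pads) lies behind it (grasp_offset is the z of the grasp point in the tool frame, in m); z points along the fingers, y is the direction in which the jaws open and shut (so a half turn about z gives the same grasp; the last joint's range is limited). The gripper opens to 85 mm and grips with 20 to 120 N. Pads are 22 mm wide; open, the fingers measure 114 mm over their backs; the gripper's body (76 mm by 85 mm) begins 54 mm behind the grasp point. The pads swing forward as they close: fully open they stand 13 mm farther back than shut.
Start: joints at [55.159, 21.807, 74.336, -0, 83.858, -12.336], TCP at [0.211, 0.508, 0.231] pointing down, gripper open.
Joint ranges: [-178.18, 178.18], [-50.72, 133.34], [12.68, 142.11], [-81.47, 261.47], [9.98, 163.14], [-165.26, 165.26]. Speed limits (degrees/s): [136.94, 136.94, 180, 180, 180, 180].

### API

Orientations are given as a 3x3 rotation matrix whose columns are the frame's x, y, z axes.
In Python, from rig import * gives the robot as it stands.
- The arm moves only by the shell command python3 -m pendant 'ROWS' [FORCE]. ROWS is JSON, one flat list of numbers, 7 for each row, row after row: the finger opening in mm, from 0 to 85.4, then the shift along the tool's x, y, z in units of 50 mm (1.0 is 50 mm), then the turn, a rotation vector about the tool's x, y, z in units of 8 degrees (1.0 is 8 degrees). In form: [hand, dx, dy, dz, wx, wy, wz, hand, dx, dy, dz, wx, wy, wz, ...]. A call has 1 to 12 rows; each row shifts and turns the commanded pose from where the row before left it, along the tool's axes as they then stand; what a row does not reach is not made up. A row lasts 1/10 s, in which the tool goes at most 50 mm and 8.59 degrees, less where a joint would pass 70% of its speed; a pose out of reach is approached as far as the arm can. A call is refused whole if a number of a shift passes 1 or a number of a turn 1, either way. A call with a gripper value outside its range is refused whole. The fingers move at their own pace and stop on an object; FORCE is the grip in N (left out, the last holds). Time passes only in rows, so rows that do not move let the fingers close. It gives the time, the measured TCP pose, the force and the opening at its end, in the units of the state.
- observe(): the state, without advancing time (a new reading comes with each control period).
- get_image(name): name is "side" or "top" or "wrist"; returns a dict with "frame" (384x512x3 uint8, red, green, blue), "depth" (384x512 float32, m along the optical axis (not along the pixel's ray), 0 where there is no reading), "K" (3x3 intrinsics, pixels), "rvec" (rotation vector, rad) and "tvec" (3), from world to camera coordinates, as OpenCV has them. Camera axes: x right, y down, z forward; pixel columns grow to the right and rows downward; lengths in m; the calibration is good to about 2 mm. A picture is of the moment at which its call begins.
- close_job(): hands the job in, once; it reports no verdict.
The state is a dict: "time_s": time; "q": joint angles; "qvel": joint speeds; "joint_efforts": joint torques, N m; "position": TCP position; "tool_rot": TCP orientation; "ft_force": force on the tool from outside, world axes, zero at the start; "wrist_torque": the same for the moment, N m; "grip_width": finger opening in m.
Only numpy, scipy, OpenCV 4.12 (cv2) and the standard library are available. Lean on these libraries where they do the work, as an engineer would, in place of code of your own. Each camera call takes 0.05 s, during which the arm holds its last target.

## Working session

There is one attempt and no reset: what is moved stays moved. The work goes in short steps, Python scripts to look and compute and a shell command to move; the robot and the scene stay as the last step left them, time stands still between calls to the robot, and variables do not carry over. Pictures are saved under pics/ and viewed, and the job is handed in when it is done.

```bash
ls; mkdir -p pics
cat > h.py <<'E'
from rig import *
import numpy as np, cv2
def snap(n,f):
    im=get_image(n); cv2.imwrite('pics/'+f+'.png',cv2.cvtColor(im['frame'],cv2.COLOR_RGB2BGR)); np.savez('pics/'+f+'.npz',**im); return im
def ld(f): return dict(np.load('pics/'+f+'.npz'))
def ray(im,u,v,z):
    R=cv2.Rodrigues(im['rvec'])[0]; t=np.ravel(im['tvec']); c=-R.T@t
    d=R.T@np.linalg.solve(im['K'],[u,v,1.]); return c+d*(z-c[2])/d[2]
def pts(im):
    R=cv2.Rodrigues(im['rvec'])[0]; t=np.ravel(im['tvec'])
    v,u=np.mgrid[:384,:512]; d=im['depth']; K=im['K']
    P=np.stack([(u-K[0,2])/K[0,0]*d,(v-K[1,2])/K[1,1]*d,d],-1)
    return (P-t)@R
def proj(im,p):
    return cv2.projectPoints(np.array(p,float).reshape(-1,3),im['rvec'],im['tvec'],im['K'],None)[0].reshape(-1,2)
E
python3 - <<'E'
from h import *
for n in ['top','side','wrist']: snap(n,n+'0')
o=observe(); print({k:np.round(v,3).tolist() for k,v in o.items() if k not in('q','qvel')}); 
import rig; print([x for x in dir(rig) if x[0]!='_'])
E
```

```text
pics
{'time_s': 0.15, 'joint_efforts': [0.002, -44.863, -23.134, -0.0, 0.004, 0.0], 'position': [0.21, 0.508, 0.231], 'tool_rot': [[-0.924, 0.383, -0.001], [0.383, 0.924, -0.001], [0.0, -0.001, -1.0]], 'ft_force': [-0.449, 0.258, -0.78], 'wrist_torque': [0.019, -0.024, -0.073], 'grip_width': 0.086}
['MotionError', 'close_job', 'get_image', 'grasp_offset', 'observe']
```

View pics/top0.png

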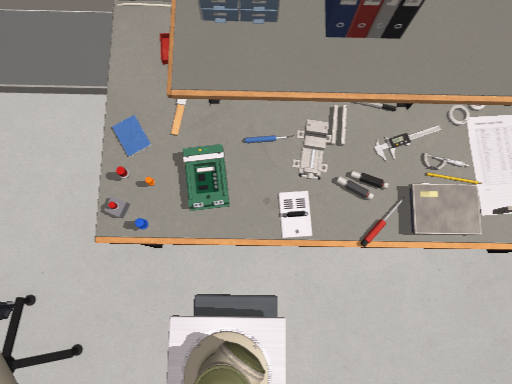

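View pics/side0.png

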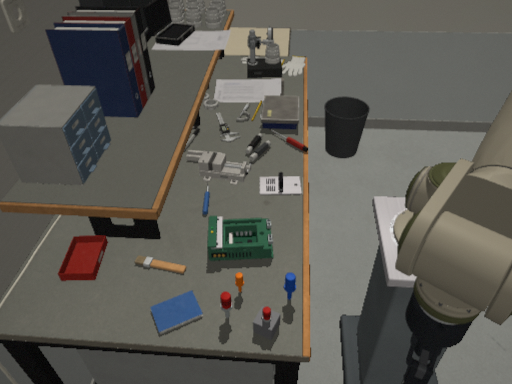

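View pics/wrist0.png

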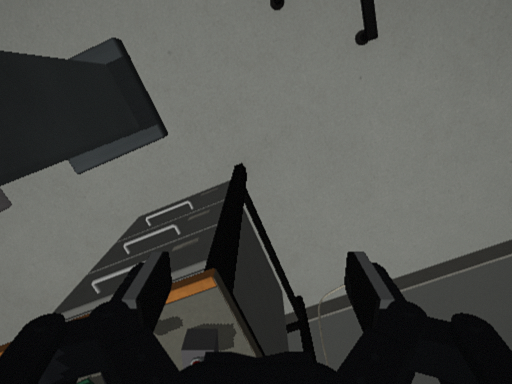

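Run:
```python
from h import *
t=ld('top0'); s=ld('side0')
P=pts(t)
for n,(u,v) in dict(red1=(121,172),red2=(113,206),or_=(150,181),blue=(141,223),rib=(295,214),cov=(287,228),lip=(203,155),table=(250,200),base=(205,180)).items(): print(n,P[v,u].round(3))
print(t['K'][0,0], s['K'][0,0], proj(t,[[0.0,0,0]]))
def up(im,f,x0,y0,x1,y1,k): 
    c=cv2.resize(cv2.cvtColor(im['frame'],cv2.COLOR_RGB2BGR)[y0:y1,x0:x1],None,fx=k,fy=k,interpolation=cv2.INTER_CUBIC); cv2.imwrite('pics/'+f,c)
up(t,'tc1.png',95,130,235,250,5)
up(t,'tc2.png',260,150,400,250,5)
up(s,'sc1.png',130,205,330,345,4)
```

```text
red1 [0.533 0.294 0.085]
red2 [0.441 0.312 0.074]
or_ [0.512 0.217 0.072]
blue [0.395 0.231 0.088]
rib [ 0.432 -0.183  0.036]
cov [ 0.396 -0.163  0.005]
lip [0.592 0.078 0.055]
table [ 0.476 -0.056 -0.002]
base [0.529 0.074 0.013]
436.02891387047856 417.9836471052309 [[225.94665164 374.50115158]]
```

View pics/tc1.png

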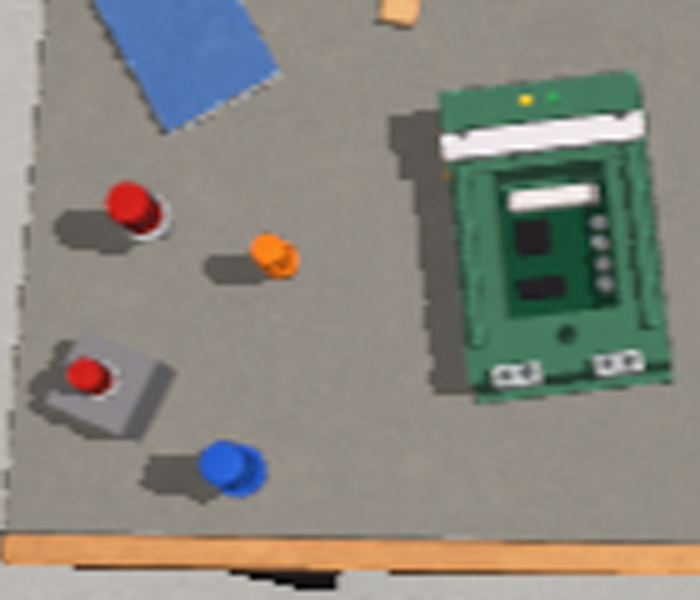

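View pics/tc2.png

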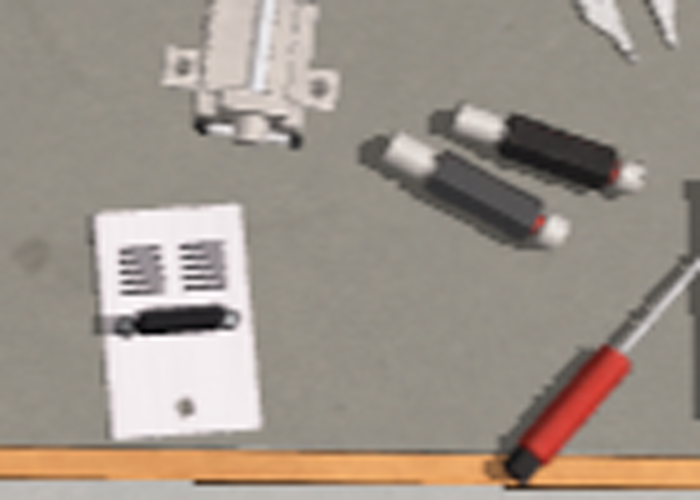

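View pics/sc1.png

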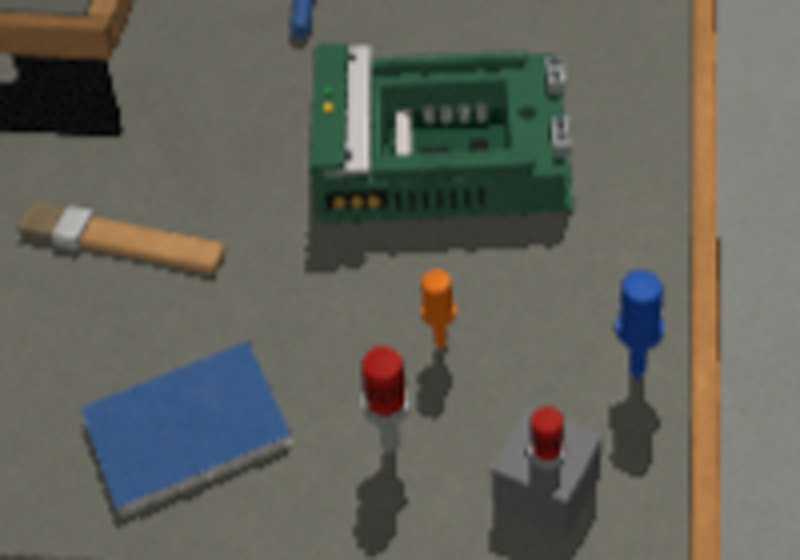

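Run:
```python
from h import *
t=ld('top0'); w=ld('wrist0'); o=observe()
hsv=cv2.cvtColor(t['frame'],cv2.COLOR_RGB2HSV)
def comp(m,u,v):
    n,l=cv2.connectedComponents(m.astype(np.uint8)); return (l==l[v,u]).astype(np.uint8)
m=comp((hsv[...,2]>170)&(hsv[...,1]<40),287,228)
c=max(cv2.findContours(m,0,2)[0],key=cv2.contourArea); q=cv2.boxPoints(cv2.minAreaRect(c))
W=np.array([ray(t,*a,.004) for a in q]); print('cover',W.round(4).tolist(),W.mean(0),[np.linalg.norm(W[i]-W[i-1]) for i in range(4)])
print('hole',ray(t,260+185/5-.4,150+407/5-.4,.004))
for n,(u,v,z) in dict(lipL=(441,148,.055),lipR=(645,125,.055),hole=(567,334,.04),st1=(517,375,.052),st2=(619,362,.052)).items(): print(n,ray(t,95+u/5-.4,130+v/5-.4,z))
g=comp((hsv[...,0]>60)&(hsv[...,0]<90)&(hsv[...,1]>90),206,203)
for col,z in (('pin',.072),):
    r=comp(((hsv[...,0]<8)|(hsv[...,0]>172))&(hsv[...,1]>150)&(hsv[...,2]>100),113,206); v,u=np.nonzero(r); print(u.mean(),v.mean(),len(u),ray(t,u.mean(),v.mean(),z))
R=cv2.Rodrigues(w['rvec'])[0]; T=np.array(o['tool_rot']); cpos=-R.T@np.ravel(w['tvec'])
print('cam in tool',T.T@(cpos-o['position']),'\n',(T.T@R.T).round(3), w['K'],grasp_offset)
```

```text
cover [[0.499, -0.1371, 0.004], [0.5079, -0.2248, 0.004], [0.376, -0.2347, 0.004], [0.3675, -0.1487, 0.004]] [ 0.43760402 -0.18631611  0.004     ] [np.float64(0.13200265391615792), np.float64(0.08812998220706687), np.float64(0.132300579214201), np.float64(0.08645988384548493)]
hole [ 0.3877694  -0.19038275  0.004     ]
lipL [0.57905631 0.13359509 0.055     ]
lipR [0.59444765 0.01986636 0.055     ]
hole [0.47721059 0.06098216 0.04      ]
st1 [0.45188294 0.08648681 0.052     ]
st2 [0.46007201 0.03058019 0.052     ]
112.14634146341463 204.7560975609756 41 [0.44466514 0.31546773 0.072     ]
cam in tool [ 8.48955005e-02 -6.76219066e-05 -1.43075315e-01] 
 [[-0.001 -0.945 -0.328]
 [ 1.    -0.    -0.001]
 [ 0.001 -0.328  0.945]] [[307.29929007   0.         257.65114793]
 [  0.         307.29929007 189.95320275]
 [  0.           0.           1.        ]] -0.0187
```

```bash
cat >> h.py <<'E'
from scipy.spatial.transform import Rotation as Ro
def Rd(yaw,tilt=0):
    "tool pointing down, tool y along yaw (deg); then turned by tilt deg about tool x"
    a=np.radians(yaw); y=np.array([np.cos(a),np.sin(a),0]); z=np.array([0,0,-1.]); x=np.cross(y,z)
    return np.stack([x,y,z],1)@Ro.from_rotvec([np.radians(tilt),0,0]).as_matrix()
def plan(p,R,n=None,start=None):
    if start is None:
        o=observe(); p0=np.array(o['position']); R0=np.array(o['tool_rot'])
    else: p0,R0=start
    w=Ro.from_matrix(R0.T@R).as_rotvec(); d=np.array(p)-p0
    if n is None: n=int(np.ceil(max(np.linalg.norm(d)/.045,np.degrees(np.linalg.norm(w))/7.5,1)))
    S=sum(R0@Ro.from_rotvec(w*i/n).as_matrix() for i in range(n))
    s=np.linalg.solve(S,d)
    print(n,'rows of',(s/.05).round(3).tolist(),(np.degrees(w)/n/8).round(3).tolist())
def st():
    o=observe(); R=np.array(o['tool_rot']); y=R[:,1]
    print('t',round(o['time_s'],2),'p',np.round(o['position'],4).tolist(),'yaw',round(np.degrees(np.arctan2(y[1],y[0])),2),'tilt',round(np.degrees(np.arctan2(-y[2],np.hypot(y[0],y[1]))),2),'roll',round(np.degrees(np.arcsin(R[2,0])),2),'F',np.round(o['ft_force'],1).tolist(),'T',np.round(o['wrist_torque'],2).tolist(),'w',round(o['grip_width']*1000,1))
E
python3 -c "
from h import *
st();plan([.48,.08,.27],Rd(7.7))"
```

```text
t 0.15 p [0.2104, 0.5079, 0.2309] yaw 67.5 tilt 0.06 roll 0.01 F [-0.4, 0.3, -0.8] T [0.02, -0.02, -0.07] w 85.5
12 rows of [-0.874, -0.121, -0.065] [-0.001, 0.0, 0.623]
```

```bash
python3 -m pendant '[85,-0.874,-0.121,-0.065,0,0,0.623,85,-0.874,-0.121,-0.065,0,0,0.623,85,-0.874,-0.121,-0.065,0,0,0.623,85,-0.874,-0.121,-0.065,0,0,0.623,85,-0.874,-0.121,-0.065,0,0,0.623,85,-0.874,-0.121,-0.065,0,0,0.623,85,-0.874,-0.121,-0.065,0,0,0.623,85,-0.874,-0.121,-0.065,0,0,0.623,85,-0.874,-0.121,-0.065,0,0,0.623,85,-0.874,-0.121,-0.065,0,0,0.623,85,-0.874,-0.121,-0.065,0,0,0.623,85,-0.874,-0.121,-0.065,0,0,0.623]'; python3 -m pendant '[85,0,0,0,0,0,0,85,0,0,0,0,0,0]'
python3 -c "
from h import *
st();snap('wrist','w1')"
```

```text
time_s: 1.35
position: [0.4802, 0.0782, 0.2702]
tool_rot: [[-0.13, 0.991, -0.0], [0.991, 0.13, 0.0], [0.0, -0.0, -1.0]]
ft_force: [0.7, -0.1, 0.1]
grip_width: 0.0851
time_s: 1.55
position: [0.4801, 0.0794, 0.2702]
tool_rot: [[-0.132, 0.991, -0.0], [0.991, 0.132, 0.0], [0.0, -0.0, -1.0]]
ft_force: [-0.2, -0.6, -0.5]
grip_width: 0.085
t 1.55 p [0.4801, 0.0794, 0.2702] yaw 7.6 tilt 0.02 roll 0.02 F [-0.2, -0.6, -0.5] T [-0.0, -0.03, 0.01] w 85.0
```

View pics/w1.png

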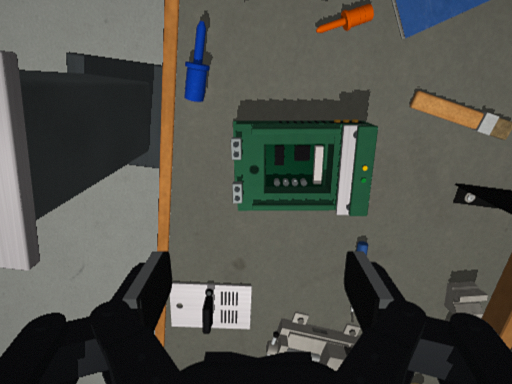

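Run:
```python
from h import *
w=ld('w1')
c=cv2.resize(cv2.cvtColor(w['frame'],cv2.COLOR_RGB2BGR)[110:230,220:390],None,fx=4.5,fy=4.5,interpolation=cv2.INTER_CUBIC); cv2.imwrite('pics/w1a.png',c)
c=cv2.resize(cv2.cvtColor(w['frame'],cv2.COLOR_RGB2BGR)[270:340,160:265],None,fx=7,fy=7,interpolation=cv2.INTER_CUBIC); cv2.imwrite('pics/w1b.png',c)
P=pts(w)
print(P[170,347],P[170,366],P[149,237],P[300,180])
```

```text
[0.58869859 0.07915225 0.05434671] [0.60909837 0.08352757 0.06031965] [0.45388833 0.08660741 0.05164431] [ 0.38783905 -0.18072238  0.00343498]
```

View pics/w1a.png

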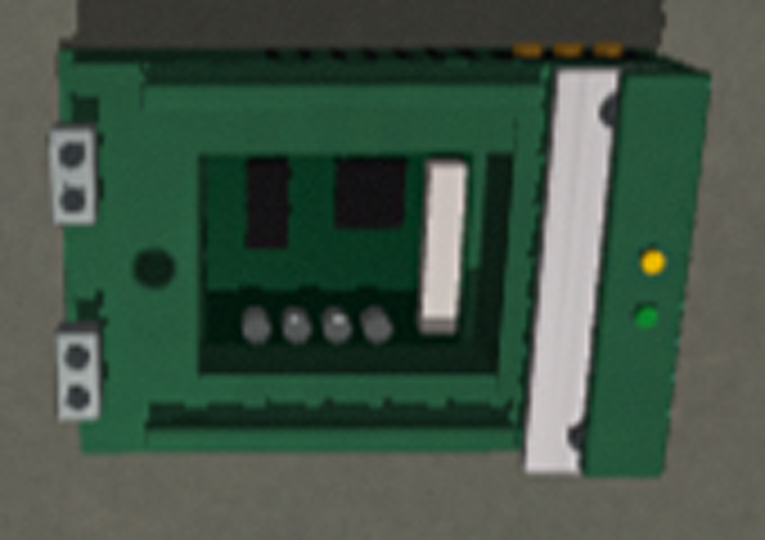

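View pics/w1b.png

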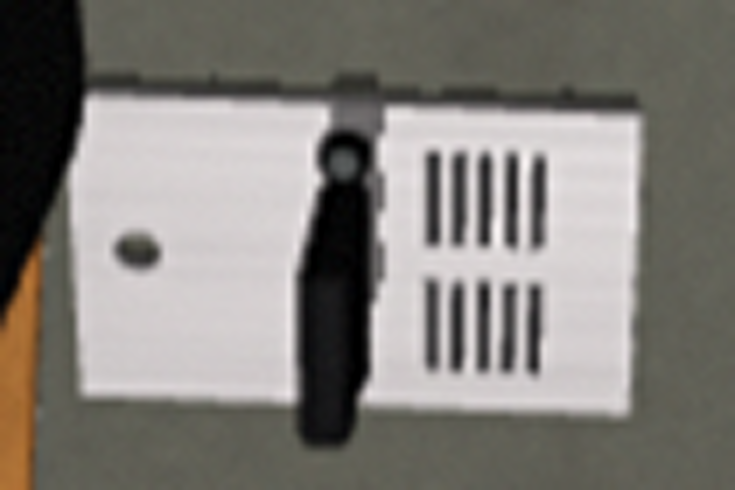

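Run:
```python
from h import *
w=ld('w1')
A=lambda x,y,z: ray(w,220+x/4.5-.4,110+y/4.5-.4,z)
B=lambda x,y,z: ray(w,160+x/7-.43,270+y/7-.43,z)
h=A(154,268,.04);s1=A(72,175,.052);s2=A(78,380,.052);l1=A(555,72,.0545);l2=A(526,472,.0545)
for n,p in zip(['h','s1','s2','l1','l2'],[h,s1,s2,l1,l2]): print(n,p.round(4))
y=lambda a,b:np.degrees(np.arctan2(-(a-b)[0],(a-b)[1]))
print('yaw stops',y(s1,s2),'lip',y(l1,l2),'len',np.linalg.norm(s1-s2),np.linalg.norm(l1-l2))
lm=(l1+l2)/2; sm=(s1+s2)/2; d=lm-sm; print('axis yaw',np.degrees(np.arctan2(d[1],d[0])),np.hypot(*d[:2]))
th=np.radians(7.7); X=np.array([np.cos(th),np.sin(th),0])
for p,x in((h,-48),(sm,-69),(lm,56)): print('origin est',(p-X*x/1000)[:2])
for n,p in dict(tl=B(74,92,.004),tr=B(640,112,.004),br=B(630,414,.004),bl=B(82,396,.004),h=B(137,250,.004)).items(): print(n,p.round(4))
tr,br,bl,hh=B(640,112,.004),B(630,414,.004),B(82,396,.004),B(137,250,.004)
print(np.linalg.norm(tr-br),np.linalg.norm(br-bl),'yaw',y(tr,br),np.degrees(np.arctan2(*(br-bl)[[1,0]])),'ctr',(tr+bl)/2)
d=(tr+br)/2-hh;print('yaw h',np.degrees(np.arctan2(d[1],d[0])),np.linalg.norm(d))
print('rib top', B(330,350,.038))
```

```text
h [0.4772 0.0614 0.04  ]
s1 [0.4522 0.0871 0.052 ]
s2 [0.4601 0.03   0.052 ]
l1 [0.572  0.1304 0.0545]
l2 [0.5886 0.0201 0.0545]
yaw stops 7.8735980423087435 lip 8.574047693762196 len 0.05761651116743757 0.11154785870095825
axis yaw 7.66901987642509 0.12532355040646895
origin est [0.52475127 0.06787619]
origin est [0.52450919 0.0677833 ]
origin est [0.52483889 0.06775949]
tl [ 0.3709 -0.1493  0.004 ]
tr [ 0.4979 -0.1378  0.004 ]
br [ 0.5062 -0.2231  0.004 ]
bl [ 0.3762 -0.235   0.004 ]
h [ 0.3871 -0.1908  0.004 ]
0.08571003592518192 0.1305715248550024 yaw 5.560052744120959 5.215249257681656 ctr [ 0.43701423 -0.18638533  0.004     ]
yaw h 5.153096140331411 0.11541405045358
rib top [ 0.43654773 -0.18231412  0.038     ]
```

```bash
python3 -c "
from h import *
st();plan([.435,-.1865,.10],Rd(5.3))"
```

```text
t 1.6 p [0.4799, 0.0803, 0.2702] yaw 7.7 tilt 0.02 roll 0.02 F [0.3, 0.8, -0.1] T [0.01, 0.02, 0.0] w 85.3
8 rows of [-0.65, -0.189, 0.425] [-0.0, -0.0, 0.038]
```

```bash
python3 -m pendant '[85,-0.65,-0.189,0.425,0,0,0.038,85,-0.65,-0.189,0.425,0,0,0.038,85,-0.65,-0.189,0.425,0,0,0.038,70,-0.65,-0.189,0.425,0,0,0.038,60,-0.65,-0.189,0.425,0,0,0.038,60,-0.65,-0.189,0.425,0,0,0.038,60,-0.65,-0.189,0.425,0,0,0.038,60,-0.65,-0.189,0.425,0,0,0.038,60,0,0,0,0,0,0,60,0,0,0,0,0,0]'
python3 -c "
from h import *
st();w=snap('wrist','w2');plan([.435,-.1865,.010],Rd(5.3))"
```

```text
time_s: 2.6
position: [0.4352, -0.1861, 0.1]
tool_rot: [[-0.092, 0.996, -0.001], [0.996, 0.092, 0.001], [0.001, -0.001, -1.0]]
ft_force: [-0.1, 1.1, -0.0]
grip_width: 0.0599
t 2.6 p [0.4352, -0.1861, 0.1] yaw 5.3 tilt 0.04 roll 0.06 F [-0.1, 1.1, -0.0] T [-0.01, 0.02, -0.02] w 59.9
3 rows of [-0.005, -0.003, 0.603] [0.0, -0.001, 0.002]
```

View pics/w2.png

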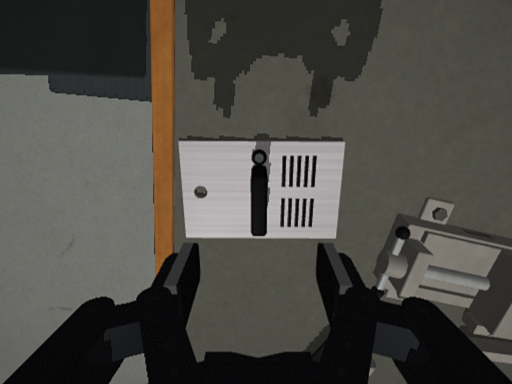

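```bash
python3 -c "
from h import *
w=ld('w2')
m=((w['frame'].min(2)>140)).astype(np.uint8)
c=max(cv2.findContours(m,0,2)[0],key=cv2.contourArea); q=cv2.approxPolyDP(c,6,True).reshape(-1,2);print(q.tolist())
for a in q: print(ray(w,*a,.004).round(4))
W=np.array([ray(w,*a,.004) for a in q]); print(W.mean(0))
print('hole',ray(w,201,192,.004),'rib',ray(w,259,173,.038),ray(w,259,230,.038), proj(w,[[.435,-.1865,.038],[.437,-.1863,.004]]))
"
```

```text
[[179, 142], [187, 237], [335, 237], [344, 142], [271, 142], [262, 237], [249, 226], [255, 142]]
[ 0.3697 -0.1507  0.004 ]
[ 0.3774 -0.2334  0.004 ]
[ 0.5056 -0.2215  0.004 ]
[ 0.4982 -0.1389  0.004 ]
[ 0.4414 -0.1441  0.004 ]
[ 0.4424 -0.2274  0.004 ]
[ 0.4302 -0.2179  0.004 ]
[ 0.4289 -0.1453  0.004 ]
[ 0.4367181  -0.18488594  0.004     ]
hole [ 0.38818886 -0.1906564   0.004     ] rib [ 0.43334171 -0.16035489  0.038     ] [ 0.437427   -0.20398372  0.038     ] [[257.909946   207.95069541]
 [260.33392523 192.17416684]]
```

```bash
python3 -m pendant '[60,0,0.01,0.6,0,0,0,60,0,0,0.6,0,0,0,60,0,0,0.6,0,0,0,60,0,0,0,0,0,0,8,0,0,0,0,0,0,8,0,0,0,0,0,0,8,0,0,0,0,0,0,8,0,0,0,0,0,0,8,0,0,0,0,0,0]' 80
python3 -c "
from h import *
st()"
```

```text
time_s: 3.55
position: [0.4361, -0.1871, 0.0118]
tool_rot: [[-0.091, 0.996, 0.002], [0.996, 0.091, -0.001], [-0.002, 0.002, -1.0]]
ft_force: [0.1, 2.0, 9.6]
grip_width: 0.0105
t 3.55 p [0.4361, -0.1871, 0.0118] yaw 5.25 tilt -0.12 roll -0.09 F [0.1, 2.0, 9.6] T [0.34, 0.17, -0.05] w 10.5
```

```bash
cat >> h.py <<'E'
BO=np.array([.5247,.0678,0]); BY=7.7
TC=np.array([.001,.002,.0118])
def Bf():
    a=np.radians(BY); return np.array([[np.cos(a),-np.sin(a),0],[np.sin(a),np.cos(a),0],[0,0,1]])
def tcp(xh,zh,tilt,y=0,yaw=0):
    Rt=Rd(BY+yaw,tilt); cx=Rt[:,1]
    return BO+Bf()@np.array([xh,y,zh])-.065*cx-Rt@TC, Rt
def hook():
    o=observe(); R=np.array(o['tool_rot']); p=np.array(o['position'])
    c=p+R@TC; f=lambda x: (Bf().T@(c+R[:,1]*x-BO)).round(4).tolist()
    F=Bf().T@np.array(o['ft_force'])
    print('hook',f(.065),'near',f(-.065),'Fbase',F.round(1).tolist())
E
python3 -m pendant '[8,0,0,-0.4,0,0,0,8,0,0,-0.8,0,0,0,8,0,0,-0.8,0,0,0,8,0,0,-0.8,0,0,0,8,0,0,0,0,0,0]'
python3 -c "
from h import *
st(); plan(*tcp(.045,.10,10)); snap('wrist','w3')"
```

```text
time_s: 4.05
position: [0.4372, -0.188, 0.1555]
tool_rot: [[-0.092, 0.996, 0.008], [0.996, 0.092, -0.006], [-0.007, 0.008, -1.0]]
ft_force: [-0.1, 0.9, -2.0]
grip_width: 0.0107
t 4.05 p [0.4372, -0.188, 0.1555] yaw 5.27 tilt -0.44 roll -0.41 F [-0.1, 0.9, -2.0] T [-0.01, -0.05, -0.02] w 10.7
6 rows of [0.811, 0.327, 0.082] [0.217, 0.004, -0.051]
```

View pics/w3.png

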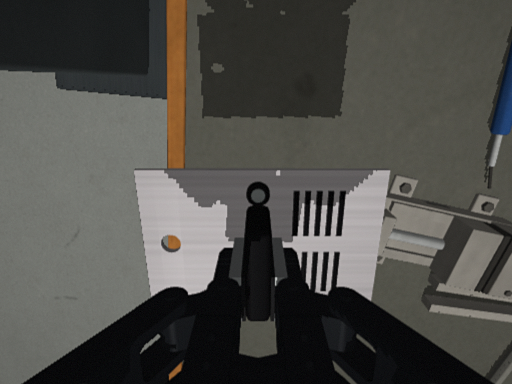

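Run:
```python
from h import *
w=ld('w3'); o=observe(); R=np.array(o['tool_rot']); p=np.array(o['position'])
P=(pts(w)-p)@R
for u,v in [(150,190),(160,270),(370,190),(340,280),(220,185),(135,230),(375,260)]: print((u,v),P[v,u].round(4))
Rc=cv2.Rodrigues(w['rvec'])[0]; t=np.ravel(w['tvec']); c=(-Rc.T@t-p)@R
for n,(u,v) in dict(c1=(134.5,168.5),c2=(390.5,169.5),hole=(172,243)).items():
    d=(Rc.T@np.linalg.solve(w['K'],[u,v,1.]))@R
    print(n,[ (c+d*(z-c[2])/d[2]).round(4).tolist() for z in (.006,.0078,.01)])
```

```text
(150, 190) [ 0.0315 -0.0551  0.0048]
(160, 270) [-0.0167 -0.055   0.0046]
(370, 190) [0.0312 0.0592 0.0052]
(340, 280) [-0.0241  0.0484  0.005 ]
(220, 185) [ 0.0343 -0.0187  0.0043]
(135, 230) [-0.4583 -0.4728  0.9313]
(375, 260) [-0.0101  0.0666  0.0041]
c1 [[0.0427, -0.0621, 0.006], [0.0422, -0.0628, 0.0078], [0.0416, -0.0637, 0.01]]
c2 [[0.042, 0.0687, 0.006], [0.0415, 0.0695, 0.0078], [0.0409, 0.0705, 0.01]]
hole [[-0.0002, -0.047, 0.006], [-0.0012, -0.0475, 0.0078], [-0.0024, -0.0482, 0.01]]
```

```bash
sed -i 's/^TC=.*/TC=np.array([.0005,.0028,.0103])/' h.py
python3 -c "
from h import *
plan(*tcp(.045,.10,10)); hook()"
```

```text
6 rows of [0.81, 0.327, 0.078] [0.213, 0.0, -0.051]
hook [-0.0541, -0.2434, 0.1427] near [-0.184, -0.2379, 0.1422] Fbase [0.3, -0.2, -1.5]
```

```bash
python3 -m pendant '[8,0.81,0.327,0.078,0.213,0,-0.051,8,0.81,0.327,0.078,0.213,0,-0.051,8,0.81,0.327,0.078,0.213,0,-0.051,8,0.81,0.327,0.078,0.213,0,-0.051,8,0.81,0.327,0.078,0.213,0,-0.051,8,0.81,0.327,0.078,0.213,0,-0.051,8,0,0,0,0,0,0,8,0,0,0,0,0,0,8,0,0,0,0,0,0]'
python3 -c "
from h import *
st(); hook(); snap('wrist','w4'); snap('side','s4'); plan(*tcp(.045,.06,10)) "
```

```text
time_s: 5.0
position: [0.5038, 0.0644, 0.1194]
tool_rot: [[-0.133, 0.975, -0.178], [0.991, 0.131, -0.02], [0.004, -0.179, -0.984]]
ft_force: [-0.2, -1.4, -1.1]
grip_width: 0.0103
t 5.0 p [0.5038, 0.0644, 0.1194] yaw 7.68 tilt 10.29 roll 0.22 F [-0.2, -1.4, -1.1] T [0.03, -0.15, 0.01] w 10.3
hook [0.0437, -0.0, 0.0972] near [-0.0842, 0.0, 0.1204] Fbase [-0.3, -1.4, -1.1]
1 rows of [0.006, 0.155, 0.745] [-0.029, -0.029, -0.009]
```

View pics/w4.png

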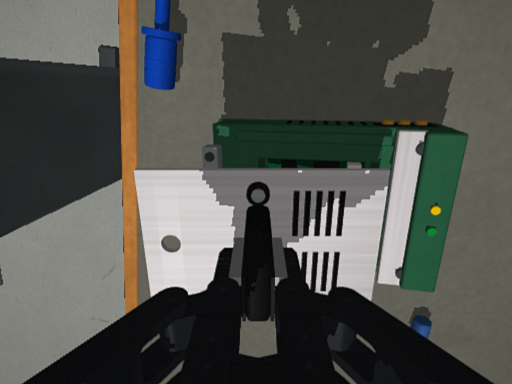

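View pics/s4.png

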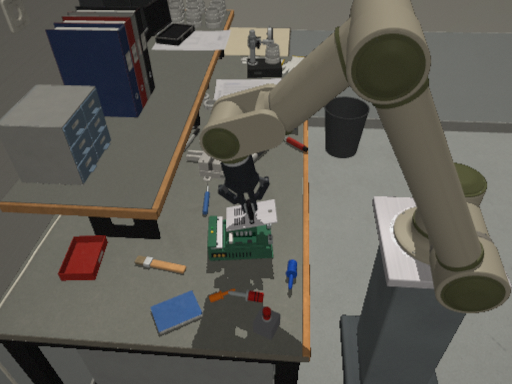

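Run:
```python
from h import *
s=ld('s4'); cv2.imwrite('pics/s4a.png',cv2.resize(cv2.cvtColor(s['frame'],cv2.COLOR_RGB2BGR)[195:345,140:320],None,fx=4,fy=4,interpolation=cv2.INTER_CUBIC))
w=ld('w1'); cv2.imwrite('pics/w1c.png',cv2.resize(cv2.cvtColor(w['frame'],cv2.COLOR_RGB2BGR)[0:200,160:512],None,fx=2,fy=2,interpolation=cv2.INTER_CUBIC))
```

```text
(no output)
```

View pics/s4a.png

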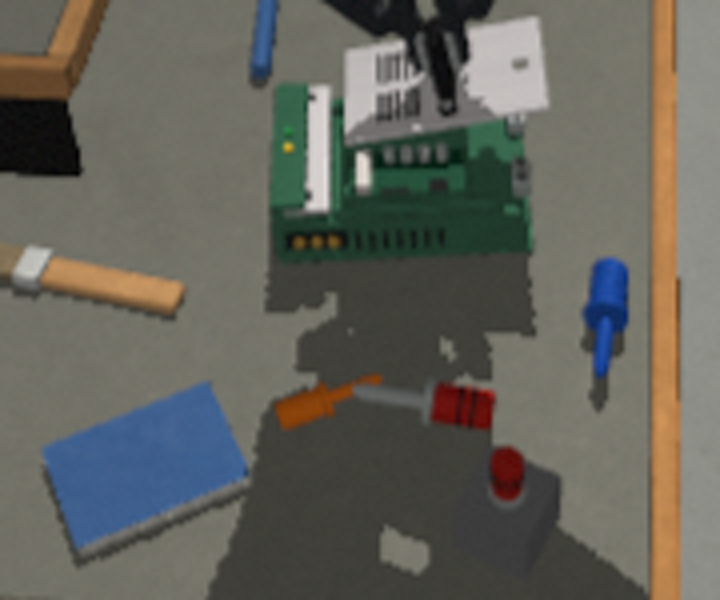

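View pics/w1c.png

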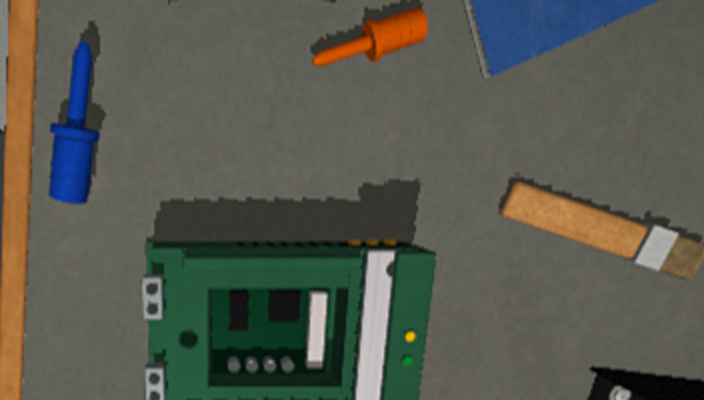

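Run:
```python
from h import *
w=ld('w4'); cv2.imwrite('pics/w4a.png',cv2.resize(cv2.cvtColor(w['frame'],cv2.COLOR_RGB2BGR)[110:300,190:470],None,fx=2.8,fy=2.8,interpolation=cv2.INTER_CUBIC))
P=pts(w); B=Bf()
for u,v in [(400,150),(395,200),(440,160)]: print((u,v),((P[v,u]-BO)@B).round(4))
```

```text
(400, 150) [0.0584 0.0442 0.0555]
(395, 200) [0.0598 0.0107 0.056 ]
(440, 160) [0.0811 0.0397 0.0597]
```

View pics/w4a.png

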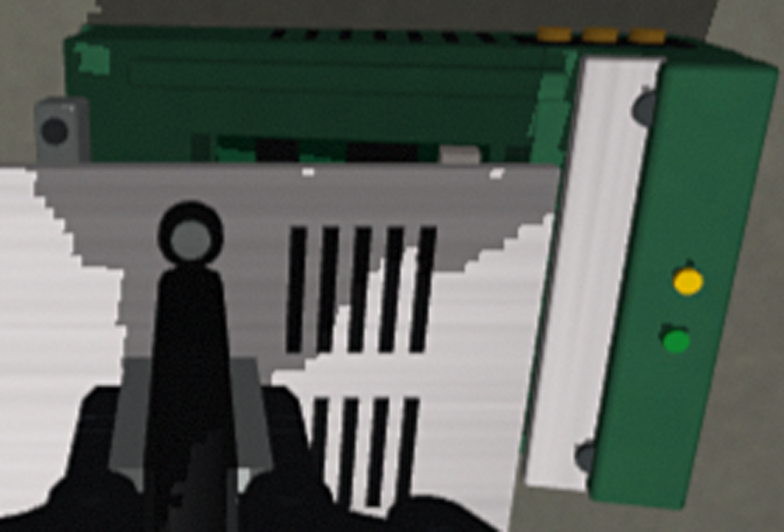

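Run:
```python
from h import *
w=ld('w4'); B=Bf()
for n,(x,y,z) in dict(l1=(583,57,.0545),l2=(526,487,.0545),g1=(776,69,.06),g2=(686,508,.06),hingeR=(663,60,.06),hR2=(590,500,.06)).items():
    print(n,((ray(w,190+x/2.8-.3,110+y/2.8-.3,z)-BO)@B*1000).round(1))
```

```text
l1 [55.6 56.5 54.5]
l2 [ 57.1 -56.5  54.5]
g1 [92.7 55.7 60. ]
g2 [ 94.1 -54.1  60. ]
hingeR [70.4 57.  60. ]
hR2 [ 71.5 -54.7  60. ]
```

```bash
sed -i 's/BY=7.7/BY=8.2/' h.py
python3 -c "
from h import *
st(); hook(); plan(*tcp(.050,.052,10,0,.2),n=2) "
```

```text
t 5.1 p [0.504, 0.064, 0.1199] yaw 7.62 tilt 10.23 roll 0.21 F [0.0, -0.6, -1.0] T [0.0, -0.1, 0.06] w 10.5
hook [0.0439, -0.0009, 0.0978] near [-0.084, 0.0004, 0.1208] Fbase [-0.1, -0.6, -1.0]
2 rows of [-0.0, 0.14, 0.442] [-0.014, -0.022, -0.048]
```

```bash
python3 -m pendant '[8,0,0.14,0.44,-0.014,-0.022,-0.048,8,0,0.14,0.44,-0.014,-0.022,-0.048,8,0,0,0,0,0,0,8,0,0,0,0,0,0]'
python3 -c "
from h import *
st(); hook(); snap('wrist','w5'); plan(*tcp(.050,.044,10,0,.2),n=2) "
```

```text
time_s: 5.5
position: [0.5102, 0.0655, 0.0747]
tool_rot: [[-0.147, 0.974, -0.172], [0.989, 0.145, -0.025], [0.0, -0.174, -0.985]]
ft_force: [-0.6, 0.3, -1.5]
grip_width: 0.0105
t 5.5 p [0.5102, 0.0655, 0.0747] yaw 8.44 tilt 10.01 roll 0.01 F [-0.6, 0.3, -1.5] T [0.06, -0.11, -0.02] w 10.5
hook [0.0503, 0.0005, 0.0528] near [-0.0777, -0.0, 0.0754] Fbase [-0.6, 0.4, -1.5]
2 rows of [-0.005, 0.009, 0.093] [0.005, 0.001, 0.003]
```

View pics/w5.png

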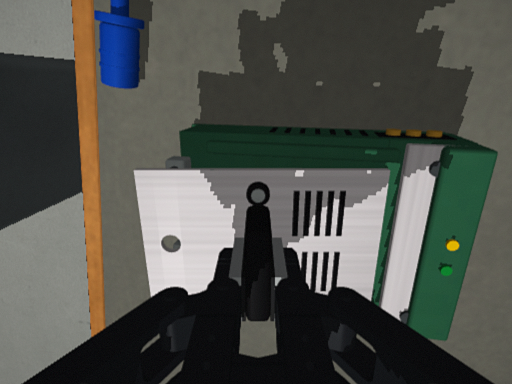

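```bash
python3 -m pendant '[8,0,0,0.08,0,0,0,8,0,0,0.06,0,0,0,8,0,0,0,0,0,0]'
python3 -c "
from h import *
st(); hook()"
python3 -m pendant '[8,0,0,0.04,0,0,0,8,0,0,0,0,0,0]'
python3 -c "
from h import *
st(); hook()"
```

```text
time_s: 5.85
position: [0.5088, 0.0659, 0.0673]
tool_rot: [[-0.148, 0.974, -0.172], [0.989, 0.146, -0.026], [0.0, -0.174, -0.985]]
ft_force: [-0.2, -0.7, -1.8]
grip_width: 0.0105
t 5.85 p [0.5088, 0.0659, 0.0673] yaw 8.51 tilt 10.01 roll 0.01 F [-0.2, -0.7, -1.8] T [0.09, -0.16, 0.02] w 10.5
hook [0.049, 0.0012, 0.0454] near [-0.079, 0.0006, 0.068] Fbase [-0.3, -0.6, -1.8]
time_s: 6.05
position: [0.5086, 0.0659, 0.0652]
tool_rot: [[-0.148, 0.974, -0.172], [0.989, 0.146, -0.026], [0.0, -0.174, -0.985]]
ft_force: [0.1, 0.0, -1.7]
grip_width: 0.0104
t 6.05 p [0.5086, 0.0659, 0.0652] yaw 8.51 tilt 10.01 roll 0.01 F [0.1, 0.0, -1.7] T [-0.04, -0.09, 0.07] w 10.4
hook [0.0488, 0.0013, 0.0433] near [-0.0792, 0.0006, 0.0659] Fbase [0.1, -0.0, -1.7]
```

```bash
for i in 1; do python3 -m pendant '[8,-0.016,0,0.03,0,0,0,8,0,0,0,0,0,0]'; done
python3 -c "
from h import *
st(); hook()"
python3 -m pendant '[8,0,0,0.02,0,0,0,8,0,0,0,0,0,0]'
python3 -c "
from h import *
st(); hook()"
python3 -m pendant '[8,0,0,0.02,0,0,0,8,0,0,0,0,0,0]'
python3 -c "
from h import *
st(); hook(); snap('wrist','w6')"
```

```text
time_s: 6.25
position: [0.5085, 0.065, 0.0637]
tool_rot: [[-0.148, 0.974, -0.172], [0.989, 0.146, -0.026], [0.0, -0.174, -0.985]]
ft_force: [-0.1, 0.4, -2.6]
grip_width: 0.0107
t 6.25 p [0.5085, 0.065, 0.0637] yaw 8.51 tilt 10.01 roll 0.01 F [-0.1, 0.4, -2.6] T [0.04, -0.2, 0.03] w 10.7
hook [0.0485, 0.0004, 0.0418] near [-0.0795, -0.0003, 0.0644] Fbase [-0.0, 0.4, -2.6]
time_s: 6.45
position: [0.5085, 0.065, 0.063]
tool_rot: [[-0.148, 0.974, -0.171], [0.989, 0.146, -0.026], [-0.0, -0.173, -0.985]]
ft_force: [-0.6, -0.6, 1.1]
grip_width: 0.0107
t 6.45 p [0.5085, 0.065, 0.063] yaw 8.51 tilt 9.98 roll -0.0 F [-0.6, -0.6, 1.1] T [-0.01, -0.12, 0.03] w 10.7
hook [0.0485, 0.0004, 0.0411] near [-0.0795, -0.0003, 0.0637] Fbase [-0.7, -0.5, 1.1]
time_s: 6.65
position: [0.5084, 0.065, 0.0626]
tool_rot: [[-0.148, 0.974, -0.171], [0.989, 0.146, -0.026], [-0.0, -0.173, -0.985]]
ft_force: [-2.2, -0.1, 7.5]
grip_width: 0.0106
t 6.65 p [0.5084, 0.065, 0.0626] yaw 8.51 tilt 9.95 roll -0.01 F [-2.2, -0.1, 7.5] T [-0.0, 0.17, -0.0] w 10.6
hook [0.0484, 0.0004, 0.0407] near [-0.0796, -0.0003, 0.0632] Fbase [-2.2, 0.3, 7.5]
```

```bash
python3 -m pendant '[8,0,0,-0.028,0,0,0,8,0,0.1,-0.018,0,0,0,8,0,0.1,-0.018,0,0,0,8,0,0,0,0,0,0]'
python3 -c "
from h import *
st(); hook()"
python3 -m pendant '[8,0,0.06,-0.011,0,0,0,8,0,0,0,0,0,0]'
python3 -c "
from h import *
st(); hook()"
```

```text
time_s: 7.1
position: [0.5194, 0.0666, 0.0631]
tool_rot: [[-0.148, 0.974, -0.171], [0.989, 0.146, -0.026], [-0.0, -0.173, -0.985]]
ft_force: [0.5, 0.0, 0.4]
grip_width: 0.0108
t 7.1 p [0.5194, 0.0666, 0.0631] yaw 8.51 tilt 9.94 roll -0.0 F [0.5, 0.0, 0.4] T [0.04, -0.33, -0.06] w 10.8
hook [0.0596, 0.0004, 0.0413] near [-0.0684, -0.0003, 0.0637] Fbase [0.5, -0.0, 0.4]
time_s: 7.3
position: [0.5215, 0.067, 0.0632]
tool_rot: [[-0.148, 0.974, -0.172], [0.989, 0.146, -0.026], [0.0, -0.174, -0.985]]
ft_force: [-1.4, -2.1, 0.6]
grip_width: 0.0111
t 7.3 p [0.5215, 0.067, 0.0632] yaw 8.51 tilt 10.03 roll 0.01 F [-1.4, -2.1, 0.6] T [0.01, 0.02, -0.05] w 11.1
hook [0.0617, 0.0005, 0.0413] near [-0.0663, -0.0002, 0.0639] Fbase [-1.7, -1.8, 0.6]
```

```bash
python3 -m pendant '[8,0,0.06,-0.011,0,0,0,8,0,0,0,0,0,0]' >/dev/null
python3 -c "
from h import *
st(); hook()"
python3 -m pendant '[8,0,0.06,-0.011,0,0,0,8,0,0,0,0,0,0]'>/dev/null
python3 -c "
from h import *
st(); hook()"
python3 -m pendant '[8,0,0.04,-0.007,0,0,0,8,0,0,0,0,0,0]'>/dev/null
python3 -c "
from h import *
st(); hook();snap('wrist','w7')"
```

```text
t 7.5 p [0.5242, 0.0675, 0.0633] yaw 8.51 tilt 10.07 roll 0.01 F [-4.8, -0.8, 1.7] T [-0.09, 0.52, -0.06] w 10.9
hook [0.0644, 0.0006, 0.0413] near [-0.0636, -0.0001, 0.064] Fbase [-4.9, -0.1, 1.7]
t 7.7 p [0.527, 0.0679, 0.0633] yaw 8.51 tilt 10.1 roll 0.01 F [-5.4, -0.7, 2.7] T [-0.22, 0.78, -0.08] w 10.4
hook [0.0672, 0.0006, 0.0413] near [-0.0608, -0.0001, 0.0641] Fbase [-5.4, 0.0, 2.7]
t 7.9 p [0.5285, 0.0681, 0.0633] yaw 8.51 tilt 10.17 roll 0.02 F [-7.7, -2.1, 4.7] T [-0.25, 1.02, -0.11] w 10.5
hook [0.0687, 0.0006, 0.0412] near [-0.0593, -0.0001, 0.0642] Fbase [-7.9, -1.0, 4.7]
```

View pics/w7.png

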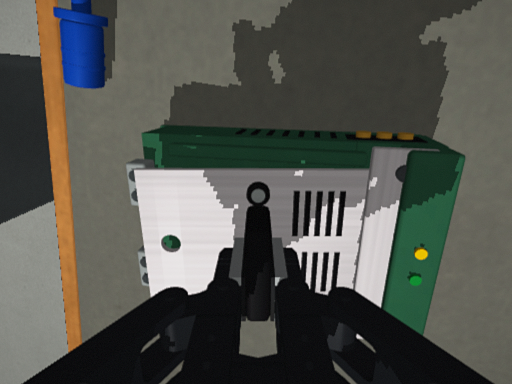

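```bash
python3 -m pendant '[8,0,0.03,-0.005,0,0,0,8,0,0,0,0,0,0]' >/dev/null
python3 -c "
from h import *
st(); hook()"
python3 -m pendant '[8,0,0.03,-0.005,0,0,0,8,0,0,0,0,0,0]'>/dev/null
python3 -c "
from h import *
st(); hook()"
```

```text
t 8.15 p [0.5296, 0.0683, 0.0634] yaw 8.51 tilt 10.21 roll 0.02 F [-8.8, -2.9, 5.2] T [-0.33, 1.32, -0.06] w 10.5
hook [0.0699, 0.0006, 0.0412] near [-0.0581, -0.0, 0.0643] Fbase [-9.1, -1.6, 5.2]
t 8.35 p [0.5304, 0.0685, 0.0634] yaw 8.51 tilt 10.33 roll 0.02 F [-11.8, -2.7, 7.4] T [-0.54, 1.88, -0.13] w 10.8
hook [0.0706, 0.0007, 0.0411] near [-0.0573, 0.0, 0.0645] Fbase [-12.0, -1.0, 7.4]
```

```bash
python3 -c "
from h import *
a=tcp(.0706,.041,10.2,.0006,.3)
b=tcp(.0711,.0408,5,.0005,.3)
c=tcp(.0711,.0405,0,.0003,.2)
plan(*b,n=2,start=a); plan(*c,n=2,start=b)"
```

```text
2 rows of [-0.001, -0.003, 0.063] [-0.325, 0.0, -0.0]
2 rows of [-0.001, -0.008, 0.062] [-0.312, 0.0, 0.006]
```

```bash
python3 -m pendant '[8,0,-0.003,0.063,-0.325,0,0,8,0,-0.003,0.063,-0.325,0,0,8,0,0,0,0,0,0]' >/dev/null
python3 -c "
from h import *
st(); hook()"
```

```text
t 8.65 p [0.5286, 0.0682, 0.0573] yaw 8.5 tilt 5.03 roll 0.02 F [-13.0, -2.6, 8.3] T [-0.44, 1.89, -0.16] w 10.0
hook [0.0705, 0.0007, 0.0411] near [-0.059, 0.0, 0.0525] Fbase [-13.2, -0.7, 8.3]
```

```bash
python3 -m pendant '[8,0,-0.008,0.062,-0.312,0,0,8,0,0,0,0,0,0]' >/dev/null
python3 -c "
from h import *
st(); hook()"
python3 -m pendant '[8,0,-0.004,0.062,-0.312,0,0,8,0,0,0,0,0,0]' >/dev/null
python3 -c "
from h import *
st(); hook();snap('wrist','w8')"
```

```text
t 8.85 p [0.5281, 0.0682, 0.0543] yaw 8.5 tilt 2.53 roll 0.02 F [-14.3, -2.6, 11.3] T [-0.47, 1.94, -0.23] w 10.8
hook [0.0706, 0.0007, 0.041] near [-0.0592, 0.0001, 0.0468] Fbase [-14.5, -0.6, 11.3]
t 9.05 p [0.5278, 0.0681, 0.0518] yaw 8.51 tilt -0.0 roll 0.01 F [-14.8, -2.8, 16.5] T [-0.5, 2.37, -0.18] w 10.7
hook [0.0709, 0.0008, 0.0415] near [-0.0591, 0.0001, 0.0415] Fbase [-15.0, -0.6, 16.5]
```

View pics/w8.png

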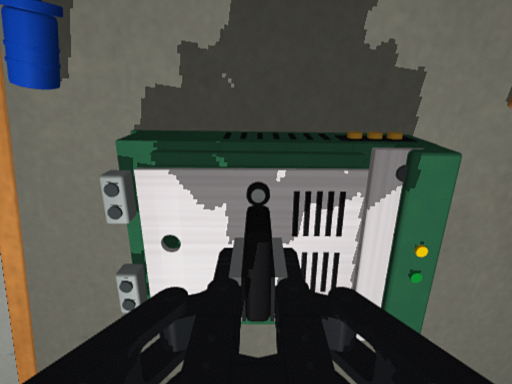

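```bash
python3 -m pendant '[8,0,-0.04,0,-0.03,0,0,8,0,-0.04,0,-0.03,0,0,8,0,0,0,0,0,0]' >/dev/null
python3 -c "
from h import *
st(); hook()"
```

```text
t 9.4 p [0.5265, 0.0678, 0.0518] yaw 8.51 tilt -0.73 roll -0.0 F [-3.1, 0.8, 9.6] T [-0.1, 1.2, -0.07] w 10.6
hook [0.0697, 0.0006, 0.0424] near [-0.0603, -0.0001, 0.0407] Fbase [-3.0, 1.3, 9.6]
```

```bash
python3 -m pendant '[8,0,-0.03,0,0,0,0,8,0,-0.02,0,0,0,0,8,0,0,0,0,0,0]' >/dev/null
python3 -c "
from h import *
st(); hook()"
```

```text
t 9.7 p [0.5254, 0.0675, 0.0521] yaw 8.49 tilt -0.9 roll -0.02 F [1.5, 1.5, 8.3] T [0.09, 0.46, -0.11] w 10.8
hook [0.0686, 0.0004, 0.0429] near [-0.0614, -0.0002, 0.0408] Fbase [1.7, 1.3, 8.3]
```

```bash
python3 -m pendant '[40,0,0,0,0,0,0,40,0,0,0,0,0,0,40,0,0,0,0,0,0,40,0,0,-0.4,0.06,0,0,40,0,0,-0.8,0,0,0,40,0,0,-0.8,0,0,0,40,0,0,0,0,0,0]' >/dev/null
python3 -c "
from h import *
st(); snap('wrist','w9')
w=ld('w9');P=pts(w);B=Bf()
Q=(P-BO)@B*1000
h,wd=384,512
for x in (-58,-40,-20,20,40,50):
  for y in (-36,0,36):
    m=(abs(Q[...,0]-x)<3)&(abs(Q[...,1]-y)<3); print(x,y,np.round(np.median(Q[...,2][m]),1) if m.any() else None)
"
```

```text
t 10.4 p [0.5257, 0.0672, 0.1557] yaw 8.52 tilt -0.73 roll -0.12 F [-0.0, -0.4, -0.1] T [-0.02, 0.05, 0.04] w 40.0
-58 -36 44.6
-58 0 44.4
-58 36 44.6
-40 -36 44.7
-40 0 212.4
-40 36 44.5
-20 -36 44.8
-20 0 184.4
-20 36 44.6
20 -36 45.1
20 0 184.7
20 36 45.2
40 -36 45.1
40 0 213.6
40 36 45.1
50 -36 45.2
50 0 46.1
50 36 45.1
```

View pics/w9.png

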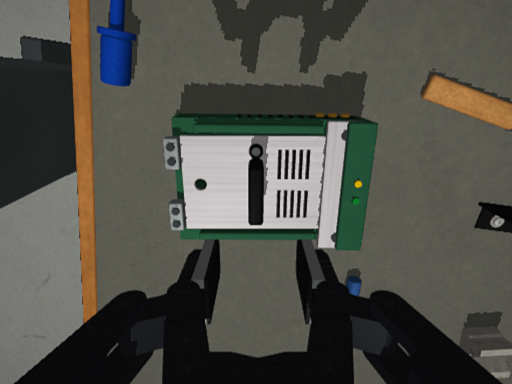

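```bash
python3 -c "
from h import *
w=ld('w9'); cv2.imwrite('pics/w9a.png',cv2.resize(cv2.cvtColor(w['frame'],cv2.COLOR_RGB2BGR)[150:220,160:250],None,fx=8,fy=8,interpolation=cv2.INTER_CUBIC))
print(ray(w,200.5,184,.044)); plan([.4447,.3155,.16],Rd(8.2))
"
```

```text
[0.47736846 0.06147808 0.044     ]
6 rows of [0.857, -0.142, -0.025] [0.01, 0.001, 0.006]
```

View pics/w9a.png

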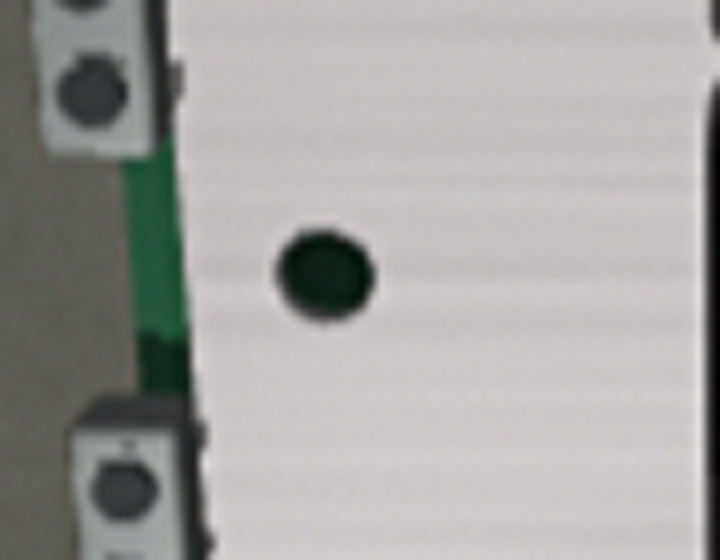

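Cover is seated flat behind the stops, with its hole open at (200,184) in that view. Next, the pin in the stand.

```bash
python3 -m pendant '[60,0.857,-0.142,-0.025,0.01,0,0.006,60,0.857,-0.142,-0.025,0.01,0,0.006,60,0.857,-0.142,-0.025,0.01,0,0.006,60,0.857,-0.142,-0.025,0.01,0,0.006,60,0.857,-0.142,-0.025,0.01,0,0.006,60,0.857,-0.142,-0.025,0.01,0,0.006,60,0,0,0,0,0,0,60,0,0,0,0,0,0]' >/dev/null
python3 -c "
from h import *
st(); snap('wrist','w10')"
```

```text
t 11.25 p [0.443, 0.3158, 0.1571] yaw 8.33 tilt 0.41 roll -0.04 F [-0.3, -0.6, 0.5] T [0.02, 0.01, -0.01] w 60.1
```

View pics/w10.png

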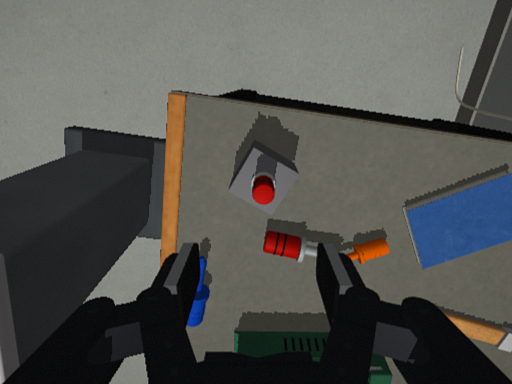

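Run:
```python
from h import *
w=ld('w10'); f=w['frame']; P=pts(w)
cv2.imwrite('pics/w10a.png',cv2.resize(cv2.cvtColor(f,cv2.COLOR_RGB2BGR)[130:260,210:350],None,fx=5,fy=5,interpolation=cv2.INTER_CUBIC))
hsv=cv2.cvtColor(f,cv2.COLOR_RGB2HSV)
m=((hsv[...,0]<8)|(hsv[...,0]>172))&(hsv[...,1]>150)&(hsv[...,2]>60)
m[:, :220]=0;m[220:]=0
v,u=np.nonzero(m); Q=P[m]; print(len(u),u.mean(),v.mean(),Q.max(0).round(4)); top=Q[:,2]>.068; print('top pts',top.sum(),Q[top].mean(0).round(4),np.ptp(Q[top],axis=0).round(4), 'img',u[top].mean(),v[top].mean(),ray(w,u[top].mean(),v[top].mean(),.072))
for a in [(230,190),(267,213),(298,173),(255,146)]: print(a,ray(w,*a,.04).round(4))
```

```text
400 263.0125 192.0325 [0.4567 0.3273 0.0741]
top pts 373 [0.4458 0.3192 0.0722] [0.0165 0.0171 0.006 ] img 262.9463806970509 192.7479892761394 [0.44577284 0.31912445 0.072     ]
(230, 190) [0.4182 0.3061 0.04  ]
(267, 213) [0.4544 0.2888 0.04  ]
(298, 173) [0.4755 0.3306 0.04  ]
(255, 146) [0.4347 0.3488 0.04  ]
```

View pics/w10a.png

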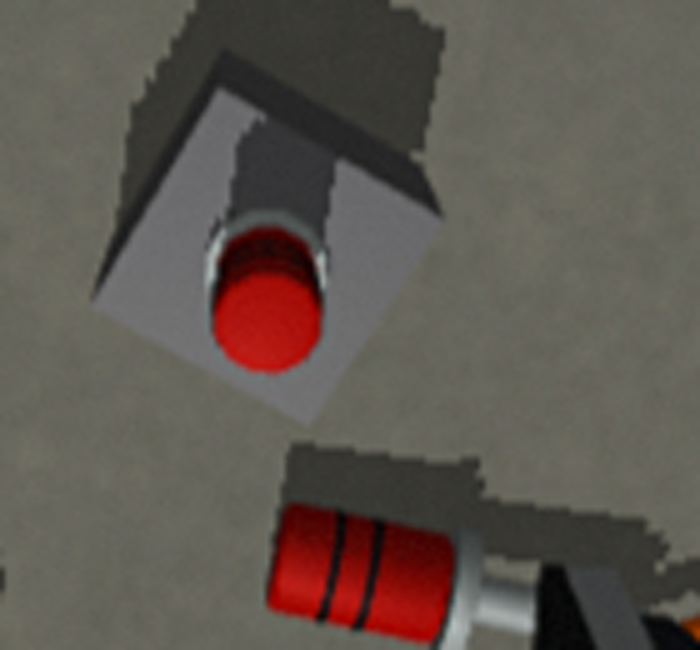

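```bash
python3 -c "
from h import *
w=ld('w10')
C=[(228,189.6),(271.6,215),(298.2,172.6),(253.6,147)]
W=np.array([ray(w,*a,.04) for a in C]); print(W.mean(0),[np.linalg.norm(W[i]-W[i-1]).round(4) for i in range(4)])
print(ray(w,263.2,193,.072)); st()
plan([.446,.3185,.048],Rd(8.2))"
```

```text
[0.44613506 0.31806975 0.04      ] [np.float64(0.045), np.float64(0.0466), np.float64(0.0466), np.float64(0.0452)]
[0.4460024  0.31894497 0.072     ]
t 11.3 p [0.4435, 0.315, 0.1573] yaw 8.24 tilt 0.39 roll -0.04 F [0.1, -0.9, 0.8] T [-0.01, -0.02, -0.01] w 60.0
3 rows of [0.021, 0.023, 0.729] [-0.016, 0.002, 0.002]
```

```bash
python3 -m pendant '[60,0.021,0.023,0.729,-0.016,0,0,60,0.021,0.023,0.729,-0.016,0,0,60,0.021,0.023,0.729,-0.016,0,0,60,0,0,0,0,0,0]' 60 
python3 -c "
from h import *
st()"
```

```text
time_s: 11.7
position: [0.4447, 0.3167, 0.045]
tool_rot: [[-0.141, 0.99, -0.007], [0.99, 0.141, -0.003], [-0.002, -0.007, -1.0]]
ft_force: [0.2, -0.2, 0.7]
grip_width: 0.0598
t 11.7 p [0.4447, 0.3167, 0.045] yaw 8.1 tilt 0.41 roll -0.14 F [0.2, -0.2, 0.7] T [-0.03, 0.02, 0.0] w 59.8
```

```bash
python3 -m pendant '[60,0.035,0.02,-0.06,-0.05,0.017,0,18,0,0,0,0,0,0,14,0,0,0,0,0,0,14,0,0,0,0,0,0,14,0,0,0,0,0,0,14,0,0,0,0,0,0,14,0,0,0,0,0,0]' 60 
python3 -c "
from h import *
st(); snap('wrist','w11')"
```

```text
time_s: 12.4
position: [0.4477, 0.321, 0.0536]
tool_rot: [[-0.143, 0.99, 0.01], [0.99, 0.143, 0.004], [0.003, 0.011, -1.0]]
ft_force: [-1.8, -0.6, 7.3]
grip_width: 0.0159
t 12.4 p [0.4477, 0.321, 0.0536] yaw 8.23 tilt -0.63 roll 0.16 F [-1.8, -0.6, 7.3] T [-0.23, 0.25, 0.0] w 15.9
```

View pics/w11.png

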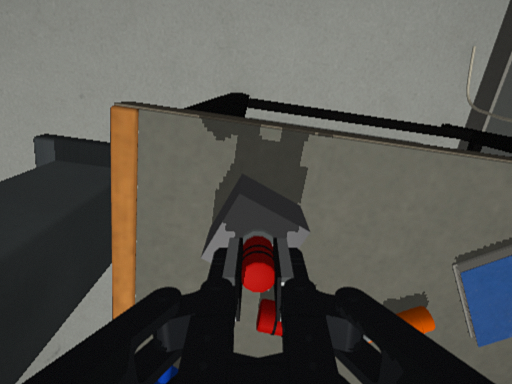

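```bash
python3 -m pendant '[14,0,0,-0.2,0,0,0,14,0,0,-0.5,0,0,0,14,0,0,-0.5,0,0,0,14,0,0,-0.5,0,0,0,14,0,0,-0.3,0,0,0,14,0,0,0,0,0,0,14,0,0,0,0,0,0]'
python3 -c "
from h import *
st(); snap('wrist','w12');snap('side','s12');snap('top','t12')
c=ld('s12')['frame'];cv2.imwrite('pics/s12a.png',cv2.resize(cv2.cvtColor(c,cv2.COLOR_RGB2BGR)[200:350,180:340],None,fx=4,fy=4,interpolation=cv2.INTER_CUBIC))"
```

```text
time_s: 13.15
position: [0.4461, 0.3204, 0.1521]
tool_rot: [[-0.143, 0.99, 0.008], [0.99, 0.143, 0.004], [0.003, 0.009, -1.0]]
ft_force: [-0.1, -0.1, -1.1]
grip_width: 0.0158
t 13.15 p [0.4461, 0.3204, 0.1521] yaw 8.22 tilt -0.5 roll 0.14 F [-0.1, -0.1, -1.1] T [0.01, 0.01, 0.06] w 15.8
```

View pics/w12.png

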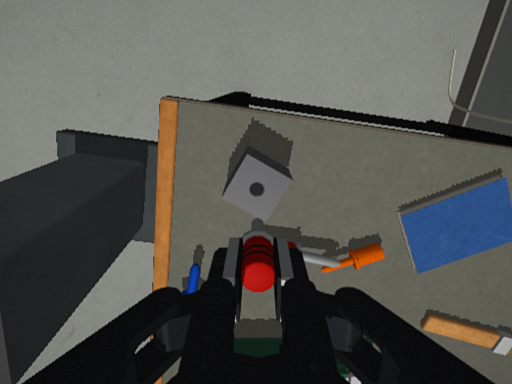

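View pics/s12a.png

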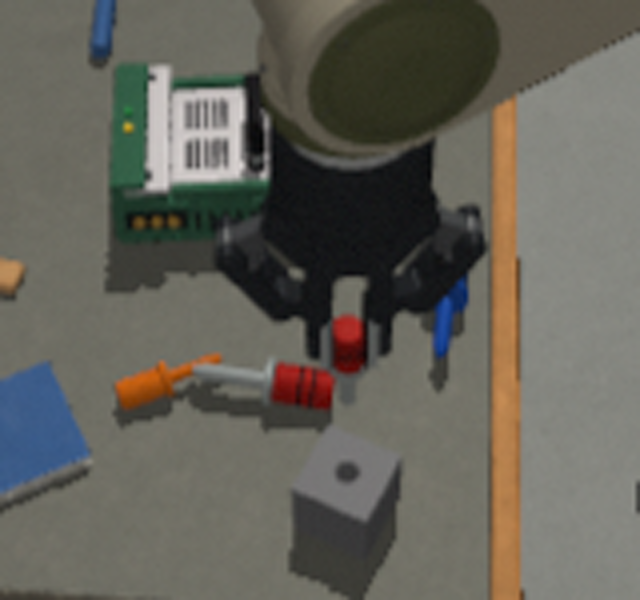

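Run:
```python
from h import *
w=ld('w12'); f=w['frame']
cv2.imwrite('pics/w12a.png',cv2.resize(cv2.cvtColor(f,cv2.COLOR_RGB2BGR)[210:300,210:310],None,fx=7,fy=7,interpolation=cv2.INTER_CUBIC))
```

```text
(no output)
```

View pics/w12a.png

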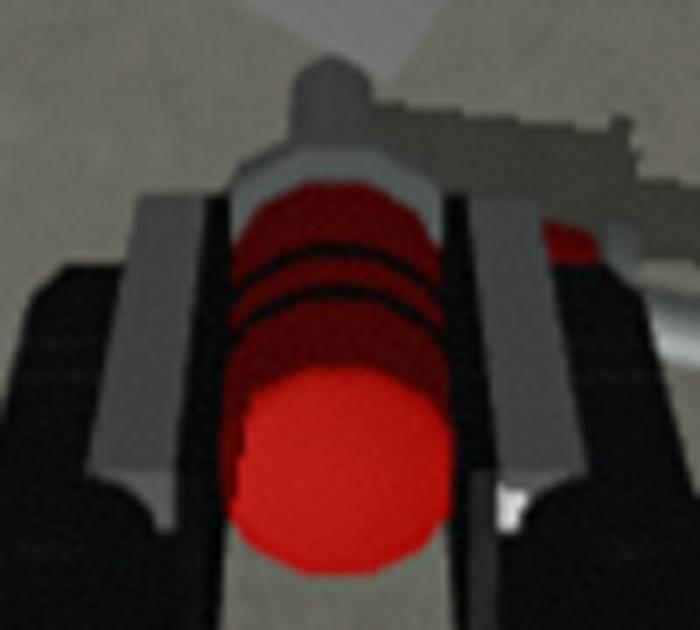

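Run:
```python
from h import *
w=ld('w12'); o=observe(); R=np.array(o['tool_rot']); p=np.array(o['position'])
Rc=cv2.Rodrigues(w['rvec'])[0]; t=np.ravel(w['tvec']); c=(-Rc.T@t-p)@R
def tr(u,v,z):
    d=(Rc.T@np.linalg.solve(w['K'],[u,v,1.]))@R; return (c+d*(z-c[2])/d[2]).round(4)
P=(pts(w)-p)@R
print('head depth',P[270:284,250:266].reshape(-1,3).mean(0).round(4),'shank',P[222:228,253:261].reshape(-1,3).round(4)[::8])
for z in (-.020,-.0184,-.016): print('head',tr(258.5,276.7,z))
for z in (.044,.0476): print('tip',tr(257,221,z))
print('flange',tr(257.6,234.8,.0136))
```

```text
head depth [-0.002  -0.0003 -0.0197] shank [[ 0.0001 -0.0031  0.0365]
 [ 0.0001 -0.0031  0.0349]
 [ 0.001  -0.003   0.0317]
 [ 0.0006 -0.003   0.031 ]
 [ 0.0004 -0.003   0.0301]
 [ 0.0005 -0.003   0.0285]]
head [-0.0019  0.0002 -0.02  ]
head [-0.003   0.0002 -0.0184]
head [-0.0047  0.0002 -0.016 ]
tip [-0.0027 -0.0005  0.044 ]
tip [-0.0043 -0.0005  0.0476]
flange [ 0.0028 -0.0002  0.0136]
```

Run:
```python
from h import *
R=Rd(98.2); st()
plan(np.array([.4773,.0613,.075])-R@np.array([-.0033,-.0003,.0463]),R)
```

```text
t 13.3 p [0.446, 0.3203, 0.1512] yaw 8.22 tilt -0.4 roll 0.11 F [-1.1, -0.1, -0.8] T [-0.01, -0.01, -0.02] w 15.8
12 rows of [-0.351, -0.331, 0.048] [0.004, 0.002, -0.937]
```

```bash
python3 -m pendant '[14,-0.351,-0.331,0.048,0.004,0.002,-0.937,14,-0.351,-0.331,0.048,0.004,0.002,-0.937,14,-0.351,-0.331,0.048,0.004,0.002,-0.937,14,-0.351,-0.331,0.048,0.004,0.002,-0.937,14,-0.351,-0.331,0.048,0.004,0.002,-0.937,14,-0.351,-0.331,0.048,0.004,0.002,-0.937,14,-0.351,-0.331,0.048,0.004,0.002,-0.937,14,-0.351,-0.331,0.048,0.004,0.002,-0.937,14,-0.351,-0.331,0.048,0.004,0.002,-0.937,14,-0.351,-0.331,0.048,0.004,0.002,-0.937,14,-0.351,-0.331,0.048,0.004,0.002,-0.937,14,-0.351,-0.331,0.048,0.004,0.002,-0.937]' >/dev/null;  python3 -m pendant '[14,0,0,0,0,0,0,14,0,0,0,0,0,0]'>/dev/null
python3 - <<'E'
from h import *
st(); w=snap('wrist','w13'); snap('side','s13')
R=Rd(98.2)
plan(np.array([.4773,.0613,.053])-R@np.array([-.0033,-.0003,.0463]),R)
cv2.imwrite('pics/s13a.png',cv2.resize(cv2.cvtColor(ld('s13')['frame'],cv2.COLOR_RGB2BGR)[200:270,200:290],None,fx=8,fy=8,interpolation=cv2.INTER_CUBIC))
E
```

```text
t 14.7 p [0.4739, 0.0612, 0.1217] yaw 98.03 tilt -0.05 roll -0.03 F [-0.6, -0.5, -0.9] T [0.03, -0.04, -0.0] w 16.0
1 rows of [-0.005, -0.014, 0.456] [0.006, 0.009, -0.011]
```

View pics/w13.png

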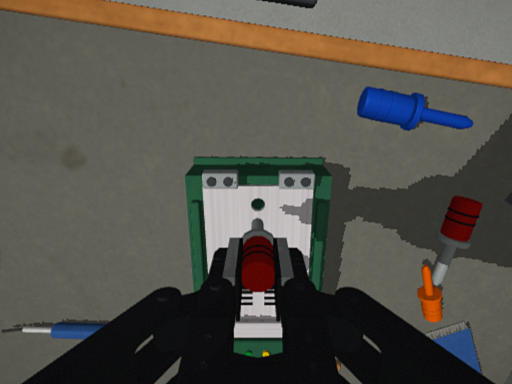

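View pics/s13a.png

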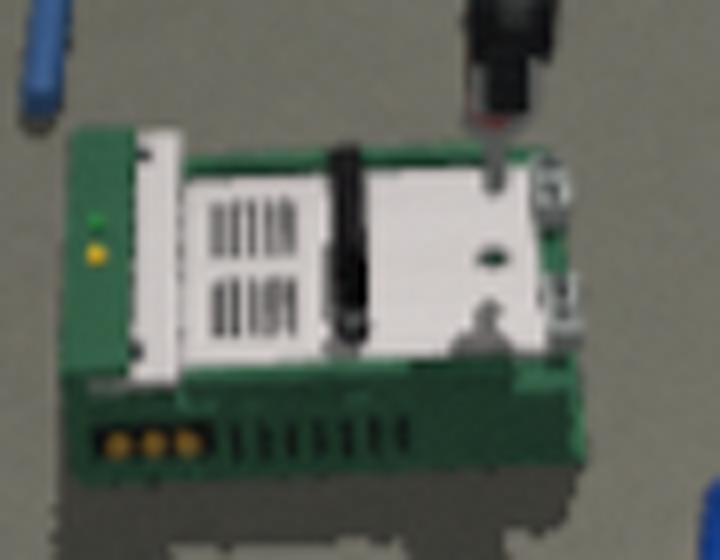

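Run:
```python
from h import *
w=ld('w13'); f=w['frame']
cv2.imwrite('pics/w13a.png',cv2.resize(cv2.cvtColor(f,cv2.COLOR_RGB2BGR)[190:300,200:316],None,fx=6,fy=6,interpolation=cv2.INTER_CUBIC))
g=f[...,:].max(2); m=(g[197:212,248:268]<110); v,u=np.nonzero(m); print('hole px',u.mean()+248,v.mean()+197,len(u)); H=ray(w,u.mean()+248,v.mean()+197,.044); print(H)
print('tip',ray(w,257,221,.0755))
s=ld('s13')
def both(a,b):
  # triangulate
  def PM(im): return im['K']@np.hstack([cv2.Rodrigues(im['rvec'])[0],np.ravel(im['tvec'])[:,None]])
  X=cv2.triangulatePoints(PM(w),PM(s),np.array(a,float),np.array(b,float)); return (X[:3]/X[3]).ravel()
print('hole tri',both((u.mean()+248,v.mean()+197),(200+492/8-.4,200+257/8-.4)),'tip tri',both((257.3,220.5),(200+494/8-.4,200+190/8-.4)))
```

```text
hole px 257.4848484848485 204.1818181818182 132
[0.47732897 0.06146029 0.044     ]
tip [0.47699775 0.06109973 0.0755    ]
hole tri [0.47675741 0.06126963 0.04615105] tip tri [0.47588087 0.06102763 0.07771204]
```

View pics/w13a.png

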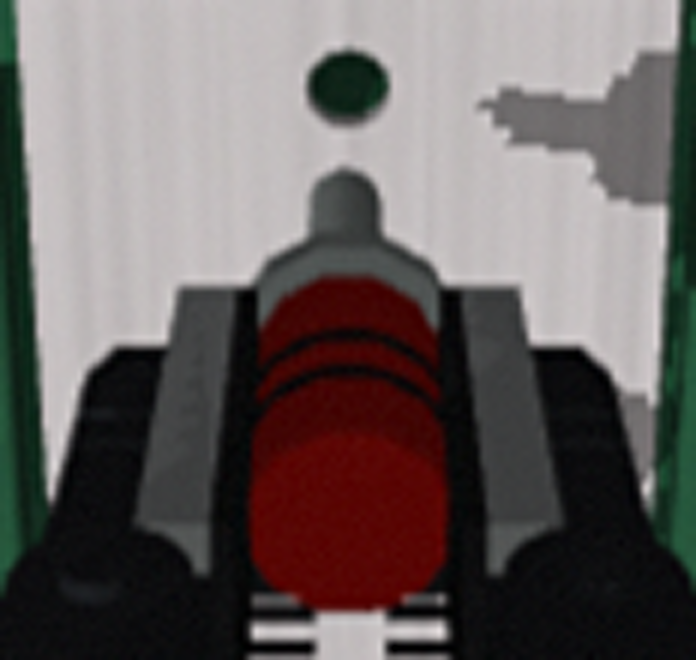

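```bash
python3 -m pendant '[14,-0.012,0.006,0.25,0,0,0,14,0,0,0.2,0,0,0,14,0,0,0,0,0,0,14,0,0,0,0,0,0]'>/dev/null
python3 - <<'E'
from h import *
st(); w=snap('wrist','w14'); snap('side','s14')
cv2.imwrite('pics/w14a.png',cv2.resize(cv2.cvtColor(w['frame'],cv2.COLOR_RGB2BGR)[190:300,200:316],None,fx=6,fy=6,interpolation=cv2.INTER_CUBIC))
cv2.imwrite('pics/s14a.png',cv2.resize(cv2.cvtColor(ld('s14')['frame'],cv2.COLOR_RGB2BGR)[200:270,200:290],None,fx=8,fy=8,interpolation=cv2.INTER_CUBIC))
E
```

```text
t 15.2 p [0.4747, 0.0619, 0.0999] yaw 98.18 tilt -0.03 roll -0.11 F [-0.0, 0.0, -0.9] T [-0.03, -0.02, -0.0] w 15.5
```

View pics/w14a.png

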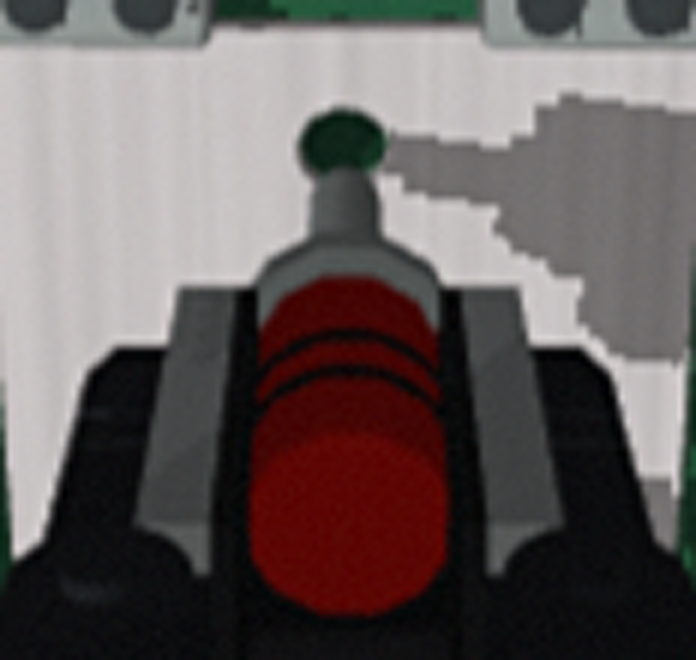

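View pics/s14a.png

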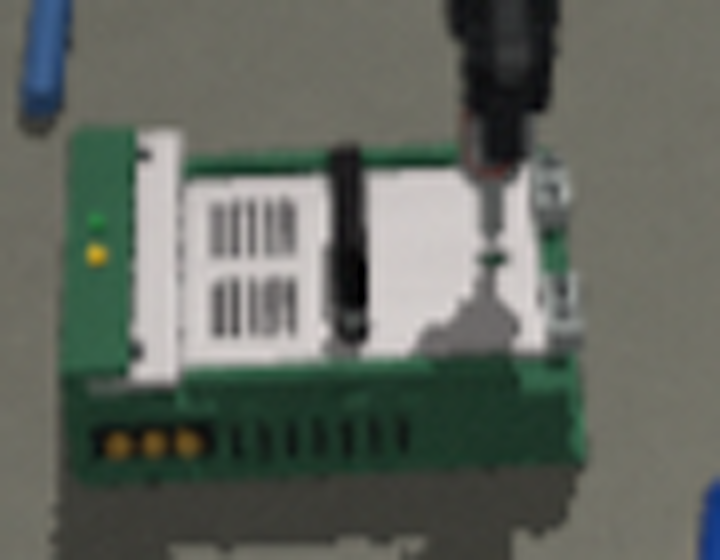

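```bash
python3 -m pendant '[14,0.006,-0.008,0.12,0,0,0,14,0,0,0.1,0,0,0,14,0,0,0,0,0,0]'>/dev/null
python3 - <<'E'
from h import *
st(); w=snap('wrist','w15')
cv2.imwrite('pics/w15a.png',cv2.resize(cv2.cvtColor(w['frame'],cv2.COLOR_RGB2BGR)[190:300,200:316],None,fx=6,fy=6,interpolation=cv2.INTER_CUBIC))
E
```

```text
t 15.6 p [0.4743, 0.0612, 0.0882] yaw 98.17 tilt -0.04 roll -0.05 F [0.2, -0.5, -0.8] T [-0.01, -0.04, 0.02] w 15.9
```

View pics/w15a.png

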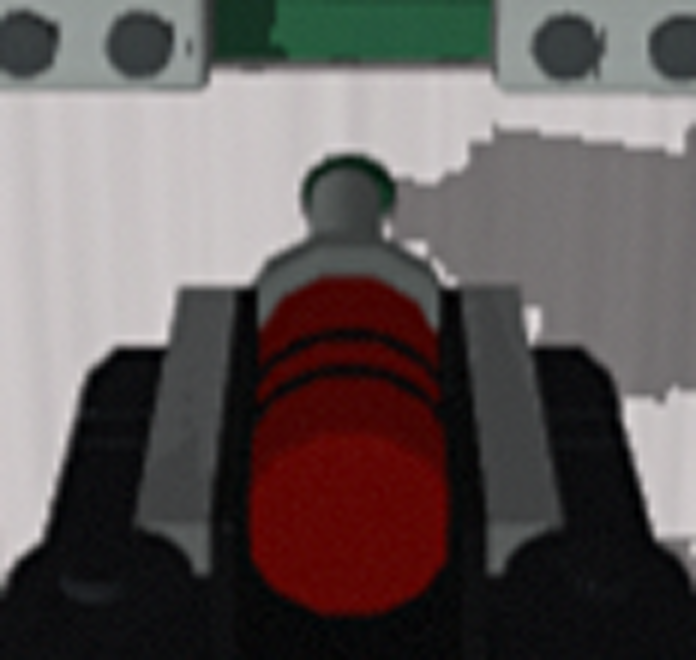

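```bash
python3 -m pendant '[14,0,0.003,0.1,0,0,0,14,0,0,0.1,0,0,0,14,0,0,0,0,0,0]'>/dev/null
python3 -c "
from h import *
st()"
python3 -m pendant '[14,0,0,0.1,0,0,0,14,0,0,0.1,0,0,0,14,0,0,0,0,0,0]'>/dev/null
python3 -c "
from h import *
st()"
```

```text
t 15.95 p [0.4744, 0.0614, 0.0782] yaw 98.17 tilt -0.04 roll -0.06 F [0.6, 0.1, -1.6] T [0.05, 0.0, -0.01] w 15.5
t 16.25 p [0.4744, 0.0614, 0.0682] yaw 98.17 tilt -0.04 roll -0.06 F [-0.2, -1.3, -1.0] T [0.02, -0.02, -0.02] w 15.6
```

```bash
python3 -m pendant '[14,0,0,0.1,0,0,0,14,0,0,0.06,0,0,0,14,0,0,0,0,0,0]'>/dev/null
python3 -c "
from h import *
st()"
python3 -m pendant '[14,0,0,0.04,0,0,0,14,0,0,0.03,0,0,0,14,0,0,0,0,0,0]'>/dev/null
python3 -c "
from h import *
st()"
```

```text
t 16.55 p [0.4746, 0.0614, 0.0605] yaw 98.17 tilt -0.03 roll -0.09 F [-0.5, -0.1, -0.3] T [-0.02, 0.03, 0.0] w 15.4
t 16.85 p [0.4749, 0.0613, 0.0577] yaw 98.17 tilt -0.01 roll -0.16 F [-0.7, -0.5, 2.9] T [0.01, 0.07, -0.01] w 15.5
```

```bash
python3 -m pendant '[14,0,0,0.03,0,0,0,14,0,0,0,0,0,0]'>/dev/null
python3 -c "
from h import *
st(); w=snap('wrist','w16')
cv2.imwrite('pics/w16a.png',cv2.resize(cv2.cvtColor(w['frame'],cv2.COLOR_RGB2BGR)[190:300,200:316],None,fx=6,fy=6,interpolation=cv2.INTER_CUBIC))"
```

```text
t 17.05 p [0.4751, 0.0613, 0.0575] yaw 98.18 tilt 0.02 roll -0.24 F [-5.2, -0.4, 20.3] T [0.02, 0.93, -0.0] w 15.4
```

View pics/w16a.png

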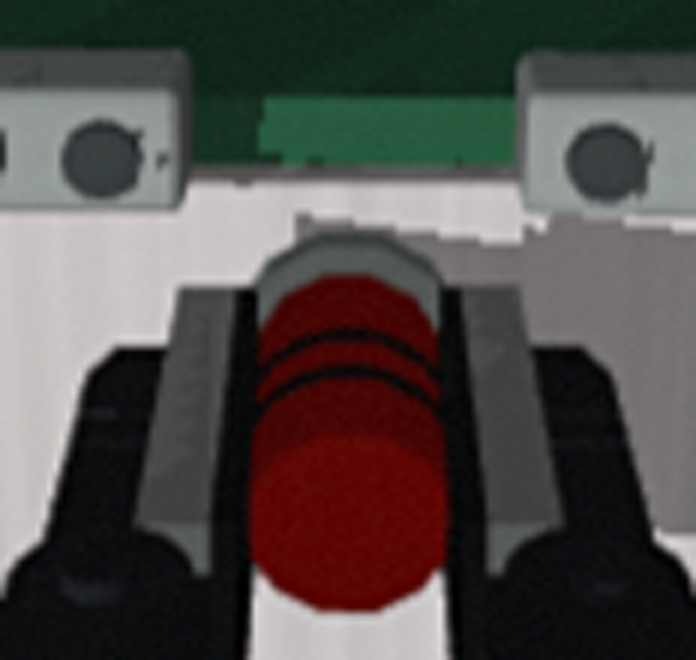

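```bash
python3 -m pendant '[45,0,0,-0.03,0,0,0,45,0,0,0,0,0,0,45,0,0,0,0,0,0,45,0,0,-0.2,0,0,0,45,0,0,-0.6,0,0,0,45,0,0,-0.8,0,0,0,45,0,0,-0.8,0,0,0,45,0,0,0,0,0,0,45,0,0,0,0,0,0]'>/dev/null
python3 - <<'E'
from h import *
st(); w=snap('wrist','w17'); snap('side','s17')
cv2.imwrite('pics/s17a.png',cv2.resize(cv2.cvtColor(ld('s17')['frame'],cv2.COLOR_RGB2BGR)[195:345,140:320],None,fx=4,fy=4,interpolation=cv2.INTER_CUBIC))
Q=(pts(w)-BO)@Bf()*1000
for x in (-58,-20,20,45):
  for y in (-36,36):
    m=(abs(Q[...,0]-x)<3)&(abs(Q[...,1]-y)<3)&(Q[...,2]<100); print(x,y,np.round(np.median(Q[...,2][m]),1) if m.any() else None)
hsv=cv2.cvtColor(w['frame'],cv2.COLOR_RGB2HSV)
m=((hsv[...,0]<8)|(hsv[...,0]>172))&(hsv[...,1]>150)&(abs(Q[...,0]+48)<20)&(abs(Q[...,1])<20); q=Q[m]; t=q[:,2]>q[:,2].max()-4; print('pin top',q[t].mean(0).round(1),np.median(q[t][:,2]))
E
```

```text
t 18.0 p [0.4745, 0.0613, 0.1781] yaw 98.17 tilt 0.0 roll -0.22 F [-0.3, -0.6, -1.4] T [-0.01, 0.0, 0.02] w 44.9
-58 -36 44.5
-58 36 44.5
-20 -36 44.4
-20 36 44.8
20 -36 44.4
20 36 44.5
45 -36 44.4
45 36 44.6
pin top [-48.7   0.4  76.3] 76.28381314093727
```

View pics/w17.png

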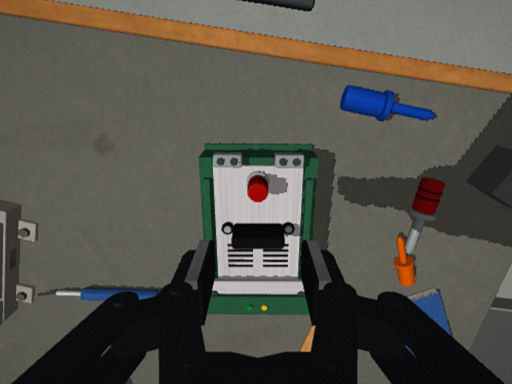

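View pics/s17a.png

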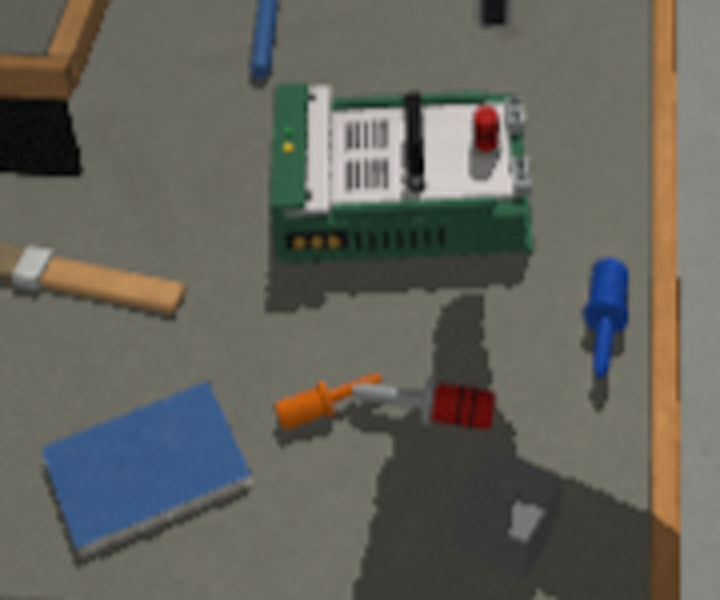

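```bash
python3 -c "
from rig import *
print(close_job())"
```

```text
the job is handed in; nothing more can be done
None
```

The cover is closed and pinned, and the job was handed in at about 18 s. I tilted the cover about 10° and hooked its plain edge under the lip. I pushed until the spring bar felt solid, lowered the hole edge behind the stops, and let it settle back against them. The red pin from the stand then went in with no side load, until its flange pressed on the cover at about 20 N, and I released it.

**Last checks:**
- **Cover:** its top measured 44.4–44.8 mm at eight points, against 44 expected, so it lies flat.
- **Pin:** its top is at 76.3 mm against 76 expected, which puts the tip about 10 mm above the bench. It is within about 1 mm of the hole axis. I judged it upright by eye only.
- **Robot:** the gripper is open, about 10 cm above the work.
- **Bystanders:** the notepad looked unmoved in the pictures. I took no measurements of the notepad, screwdriver or plug gauge, and never moved the gripper down near them.

**Disagreements:** the base's measured yaw varied between 7.7° and 8.6° across views; I used 8.2°. The look-alike pins stood free on the bench at the start and were lying over in later pictures; no move of mine went near them.

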